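# Inspect repaired phones at the bench camera

## Robot

A 6-joint arm with a two-finger parallel gripper is mounted at the origin on the work surface. World frame = base frame: x ahead of the robot, y to its left, z up, the work surface at z = 0. Lengths are in m, angles in degrees, forces in N, time in s.
With the tool pointing down it reaches from about 0.4 to 0.825 m from the base axis. Payload 7 kg.
Tool frame: the origin (TCP) lies between the finger pads; the fingertips stand 22 mm ahead of it and the grasp point (between the pads) lies 3 mm ahead of it; z points along the fingers, y is the line along which they close (so a half turn about z gives the same grasp; the last joint's range is limited). The gripper opens to 88 mm and grips with 3 to 60 N. Pads are 19 mm wide; open, the fingers measure 130 mm over their backs; the gripper's body (78 mm by 193 mm) begins 47 mm behind the grasp point.
Start: joints at [-57.175, 20.546, 0.682, 0, -70.136, -16.507], TCP at [0.19, -0.648, 0.249] pointing down, gripper open.
Joint ranges: [-176.03, 176.03], [-82.01, 121.73], [-58.28, 71.71], [-173.87, 95.51], [-174.79, -0.11], [-173.66, 173.66]. Speed limits (degrees/s): [136.94, 136.94, 172.46, 180, 180, 180].

## Interface

Orientations are given as [roll, pitch, yaw] about the fixed x, y, z axes, in that order (R = Rz(yaw) Ry(pitch) Rx(roll)).
In Python, from plant import ctrl gives the robot as it stands.
- The arm moves only by the tool apply_moves, never from a script. Its argument "targets" is a list of rows, each an object with "travel": the shift along the tool's x, y, z in mm, a list of three; "roll": the turn about the tool's z in degrees; "jaw": the finger opening in mm, from 0 to 87.6. In form: [{"travel": [tx, ty, tz], "roll": roll, "jaw": jaw}, ...]. A call has 1 to 10 rows; each row shifts and turns the commanded pose from where the row before left it, along the tool's axes as they then stand; what a row does not reach is not made up. A row lasts 1/10 s, in which the tool goes at most 50 mm and 8.59 degrees, less where a joint would pass 70% of its speed; a pose out of reach is approached as far as the arm can. A call with a gripper value outside its range is refused whole. The fingers move at their own pace and stop on an object; the grip force is fixed at half the most. Time passes only in rows, so rows that do not move let the fingers close. It gives the time, the measured TCP pose, the force, the opening and the grip force at its end, in the units of the state.
- ctrl.get_obs(): the state, without advancing time (a new reading comes with each control period).
- ctrl.snapshot(name): name is "side" or "top" or "wrist"; returns the picture (480x640x3 uint8, red, green, blue); there is no depth.
- ctrl.calibration(name): a dict with "K" (3x3 intrinsics, pixels), "dist_coeffs" ([k1, k2, p1, p2, k3] as OpenCV has them; the pictures are not rectified), "extrinsics" (4x4, takes a point from camera to world coordinates); the wrist camera has in their place "hand_eye" (4x4, takes a point from camera to tool coordinates, whose origin is the TCP and whose axes are the flange's). Camera axes: x right, y down, z forward; pixel columns grow to the right and rows downward; lengths in m; the calibration is good to about 2 mm. A picture is of the moment at which its call begins: read the wrist's pose just before it. calibration takes no time and is no camera call.
- ctrl.close_job(): hands the job in; it is judged then, once.
The state is a dict: "clock": time; "joint_pos": joint angles; "qvel": joint speeds; "tau": joint torques, N m; "tool_pos": TCP position; "orientation": TCP orientation; "force": force on the tool from outside, world axes, zero at the start; "moment": the same for the moment, N m; "opening": finger opening in m; "gripper_force": force on a finger pad.
Only numpy, scipy, OpenCV 4.12 (cv2) and the standard library are available. Lean on these libraries where they do the work, as an engineer would, in place of code of your own. Each camera call takes 0.05 s, during which the arm holds its last target. There are 200 camera calls.

## Task

Swing the inspection camera in so its boom lies over its foot bar, then, from the largest phone on the brown-red pad to the smallest, hold each level with its back up and show the lens first the side buttons, then the charging port, then the SIM tray, each squarely facing the lens at its focus point, 70 mm in front of it, and held still there for a second. After its inspection lay each phone back up and flat on the blue mat with its middle well inside the edges, no phone on another; when all are done, swing the boom back out to the robot's left, at least 60 degrees from its foot bar, leaving the tin, the jar and the screwdriver alone.

Things in the scene. Friction and masses are not known exactly. Their poses are not given: they have to be found in the camera images.
- intake_pad: brown-red rubber pad, 260 x 360 x 3 mm, on which the waiting phones lie; fixed. Origin: centre of its underside on the bench; x along its short side.
- out_mat: blue silicone mat for checked phones, 300 (its x) x 180 (its y) x 3 mm, fixed flat on the bench to the robot's right. Origin: centre of its underside, axis z up. Three phones fit side by side, long sides along the mat's y, 90 mm from centre to centre.
- stand: fixed camera stand, to the robot's left: black round base (radius 50 mm), an upright pillar, and an aluminium foot bar 30 mm wide and 12 mm high that runs on the bench from the base along the stand's +x, its end 190 mm from the pillar axis. Origin: on the pillar axis at bench height; axis z up.
- boom (a joint): angle (rad) of the camera boom about the stand's upright pillar: 0 when the boom lies exactly above the foot bar (working pose), growing anticlockwise seen from above as it swings out to the robot's left; stops at -0.5 and 2.2. Stiff (about 0.45 N m, so 3 N at the grip post, 170 mm from the pillar); it stays where it is left.
- lens (a point): middle of the lens front. The boom carries at its end a white camera head, 50 x 60 mm and 46 mm high (92 to 138 mm above the bench); its round black lens looks level and square to the boom, along the stand's -y when the boom reads 0. This point is 45 mm from the boom's centre line, 115 mm above the bench.
- boom_grip (a point): upright round black rubber grip post on top of the camera head, 18 mm in diameter, standing from 138 to 190 mm above the bench; this point is on its axis 165 mm above the bench. Pinch it or push it to swing the boom.
- focus (a point): the camera's focus point: in the air straight in front of the lens, 70 mm from the lens front, 115 mm above the bench (115 mm from the boom's centre line). It swings with the boom; its axes are the boom's (x along the boom, away from the pillar, z up), so the lens lies on its +y side and looks along its -y.
- work_point (a point): fixed point of the stand, in the air: where the focus point comes to be when the boom reads 0 (170 mm along the stand's x from the pillar, 115 mm along its -y, 115 mm above the bench). Inspection happens here.
- phone_large: large phone, 150 x 62 x 11 mm, black frame, grey back, lying on its screen; may be absent. Its back has three camera lenses in a row on a low black bump in one corner. Origin: centre of its underside (the screen), x along its length towards the camera end, y across towards the long side beside the bump, z up out of its back. Grip it across its width at mid-length.
- phone_large_buttons (a point): side buttons (steel strip) of the large phone, on the long side beside the camera bump, 38 mm from mid-length towards the camera end, 31 mm from the centre line, 5.5 mm above the underside.
- phone_large_port (a point): charging port of the large phone, middle of the short end away from the cameras, 75 mm from the centre, 5.5 mm above the underside.
- phone_large_sim (a point): SIM tray of the large phone, on the other long side than the buttons, 38 mm from mid-length towards the camera end, 31 mm from the centre line, 5.5 mm above the underside.
- phone_mid: middle-sized phone, 130 x 58 x 11 mm, black frame, grey back, lying on its screen; may be absent. Its back has two camera lenses on a low black bump in one corner. Origin: centre of its underside (the screen), x along its length towards the camera end, y across towards the long side beside the bump, z up out of its back. Grip it across its width at mid-length.
- phone_mid_buttons (a point): side buttons (steel strip) of the middle-sized phone, on the long side beside the camera bump, 38 mm from mid-length towards the camera end, 29 mm from the centre line, 5.5 mm above the underside.
- phone_mid_port (a point): charging port of the middle-sized phone, middle of the short end away from the cameras, 65 mm from the centre, 5.5 mm above the underside.
- phone_mid_sim (a point): SIM tray of the middle-sized phone, on the other long side than the buttons, 38 mm from mid-length towards the camera end, 29 mm from the centre line, 5.5 mm above the underside.
- phone_small: small phone, 110 x 54 x 11 mm, black frame, grey back, lying on its screen; may be absent. Its back has one camera lens on a low black bump in one corner. Origin: centre of its underside (the screen), x along its length towards the camera end, y across towards the long side beside the bump, z up out of its back. Grip it across its width at mid-length.
- phone_small_buttons (a point): side buttons (steel strip) of the small phone, on the long side beside the camera bump, 38 mm from mid-length towards the camera end, 27 mm from the centre line, 5.5 mm above the underside.
- phone_small_port (a point): charging port of the small phone, middle of the short end away from the cameras, 55 mm from the centre, 5.5 mm above the underside.
- phone_small_sim (a point): SIM tray of the small phone, on the other long side than the buttons, 38 mm from mid-length towards the camera end, 27 mm from the centre line, 5.5 mm above the underside.
- tin: bystander: round steel flux tin, 64 mm across, 55 mm high. Origin: centre of its underside.
- jar: bystander: amber glass jar, 56 mm across, 70 mm high. Origin: centre of its underside.
- driver: bystander: screwdriver, 150 mm long, lying on the bench.
There are look-alikes about, which are no part of the job. What is shaped like the phone_small but green or orange is not meant.

How it is judged (in metres and radians):
On the way, in this order (a step that is already met when the one before it is completed fails the run):
1. the boom is swung in over its foot bar (value of joint boom between -0.12 and 0.12 rad), for 0.3 s.
2. the large phone's side buttons held level and still at the focus point of the swung-in camera, squarely facing the lens (distance between phone_large_buttons and focus below 0.025 m and distance between phone_large_buttons and work_point below 0.05 m and angle between the y axis of phone_large and the y axis of focus, either way round below 0.25 rad and y of phone_large in the frame of focus below -0.01 m and angle between phone_large's own z axis and vertical below 0.25 rad and linear speed of phone_large below 0.03 m/s), for 0.5 s.
3. the large phone's charging port held level and still at the focus point of the swung-in camera, squarely facing the lens (distance between phone_large_port and focus below 0.025 m and distance between phone_large_port and work_point below 0.05 m and angle between the x axis of phone_large and the y axis of focus, either way round below 0.25 rad and y of phone_large in the frame of focus below -0.01 m and angle between phone_large's own z axis and vertical below 0.25 rad and linear speed of phone_large below 0.03 m/s), for 0.5 s.
4. the large phone's SIM tray held level and still at the focus point of the swung-in camera, squarely facing the lens (distance between phone_large_sim and focus below 0.025 m and distance between phone_large_sim and work_point below 0.05 m and angle between the y axis of phone_large and the y axis of focus, either way round below 0.25 rad and y of phone_large in the frame of focus below -0.01 m and angle between phone_large's own z axis and vertical below 0.25 rad and linear speed of phone_large below 0.03 m/s), for 0.5 s.
5. the middle-sized phone's side buttons held level and still at the focus point of the swung-in camera, squarely facing the lens (distance between phone_mid_buttons and focus below 0.025 m and distance between phone_mid_buttons and work_point below 0.05 m and angle between the y axis of phone_mid and the y axis of focus, either way round below 0.25 rad and y of phone_mid in the frame of focus below -0.01 m and angle between phone_mid's own z axis and vertical below 0.25 rad and linear speed of phone_mid below 0.03 m/s), for 0.5 s.
6. the middle-sized phone's charging port held level and still at the focus point of the swung-in camera, squarely facing the lens (distance between phone_mid_port and focus below 0.025 m and distance between phone_mid_port and work_point below 0.05 m and angle between the x axis of phone_mid and the y axis of focus, either way round below 0.25 rad and y of phone_mid in the frame of focus below -0.01 m and angle between phone_mid's own z axis and vertical below 0.25 rad and linear speed of phone_mid below 0.03 m/s), for 0.5 s.
7. the middle-sized phone's SIM tray held level and still at the focus point of the swung-in camera, squarely facing the lens (distance between phone_mid_sim and focus below 0.025 m and distance between phone_mid_sim and work_point below 0.05 m and angle between the y axis of phone_mid and the y axis of focus, either way round below 0.25 rad and y of phone_mid in the frame of focus below -0.01 m and angle between phone_mid's own z axis and vertical below 0.25 rad and linear speed of phone_mid below 0.03 m/s), for 0.5 s.
8. the small phone's side buttons held level and still at the focus point of the swung-in camera, squarely facing the lens (distance between phone_small_buttons and focus below 0.025 m and distance between phone_small_buttons and work_point below 0.05 m and angle between the y axis of phone_small and the y axis of focus, either way round below 0.25 rad and y of phone_small in the frame of focus below -0.01 m and angle between phone_small's own z axis and vertical below 0.25 rad and linear speed of phone_small below 0.03 m/s), for 0.5 s.
9. the small phone's charging port held level and still at the focus point of the swung-in camera, squarely facing the lens (distance between phone_small_port and focus below 0.025 m and distance between phone_small_port and work_point below 0.05 m and angle between the x axis of phone_small and the y axis of focus, either way round below 0.25 rad and y of phone_small in the frame of focus below -0.01 m and angle between phone_small's own z axis and vertical below 0.25 rad and linear speed of phone_small below 0.03 m/s), for 0.5 s.
10. the small phone's SIM tray held level and still at the focus point of the swung-in camera, squarely facing the lens (distance between phone_small_sim and focus below 0.025 m and distance between phone_small_sim and work_point below 0.05 m and angle between the y axis of phone_small and the y axis of focus, either way round below 0.25 rad and y of phone_small in the frame of focus below -0.01 m and angle between phone_small's own z axis and vertical below 0.25 rad and linear speed of phone_small below 0.03 m/s), for 0.5 s.
At the end, for the whole second after the job is handed in: Every phone present lies flat, back up, on the blue mat itself and not on another phone, at rest, its centre within 125 mm of the mat's centre along the mat's x and 60 mm along its y; the boom is at rest at 0.9 rad or more (value of joint boom above 0.9 rad and velocity of joint boom between -0.05 and 0.05 rad/s and x of phone_large in the frame of out_mat between -0.125 and 0.125 m and y of phone_large in the frame of out_mat between -0.06 and 0.06 m and height (world z) of each of phone_large, phone_mid, phone_small below 0.009 m and angle between each of phone_large, phone_mid, phone_small's own z axis and vertical below 0.1 rad and linear speed of each of phone_large, phone_mid, phone_small below 0.02 m/s and x of phone_mid in the frame of out_mat between -0.125 and 0.125 m and y of phone_mid in the frame of out_mat between -0.06 and 0.06 m and x of phone_small in the frame of out_mat between -0.125 and 0.125 m and y of phone_small in the frame of out_mat between -0.06 and 0.06 m); the robot touches nothing.
It fails at once if the tin is disturbed (moved more than 30 mm) (distance of tin from where it was at the start of the episode above 0.03 m).
It fails at once if the jar is disturbed (moved more than 30 mm) (distance of jar from where it was at the start of the episode above 0.03 m).
It fails at once if the driver is disturbed (moved more than 30 mm) (distance of driver from where it was at the start of the episode above 0.03 m).
It fails at once if a phone strikes the camera stand hard (over 25 N) (contact force between any of phone_large, phone_mid, phone_small and stand above 25 N).
Of phone_large, phone_mid, phone_small only 2 to 3 are there at a start; the rules pass over those that are not, and their reading is None.
At some moment in a run one of phone_large, phone_mid, phone_small may be knocked a few centimetres aside while the robot is not near it.
It also fails if it takes over 210 s, if anything falls off the work surface, if the arm or the gripper's body presses on something with over 40 N, if the wrist force passes 120 N, or if a joint passes its speed limit or range.

## Working session

There is one attempt and no reset: what is moved stays moved. The work goes in short steps, Python scripts to look and compute and a tool call to move; the robot and the scene stay as the last step left them, time stands still between calls to the robot, and variables do not carry over. Pictures are saved under pics/ and viewed, at most 14 in all, crops included, and the job is handed in when it is done.

Besides the shell and the picture viewer there is one more tool, called after ">>>" in YAML: its name, and indented under it one key for each argument. apply_moves: Moves the arm, as the interface text tells. Its arguments: {"type":"object","properties":{"targets":{"type":"array","items":{"type":"object","properties":{"travel":{"type":"array","items":{"type":"number"}},"roll":{"type":"number"},"jaw":{"type":"number"}}}}},"required":["targets"]}

```bash
mkdir -p pics; ls; cat > h.py <<'E'
import numpy as np, cv2
from plant import ctrl
from scipy.spatial.transform import Rotation as R
def save(img,name,crop=None,s=1):
    if crop: x0,y0,x1,y1=crop; img=img[y0:y1,x0:x1]
    if s!=1: img=cv2.resize(img,None,fx=s,fy=s,interpolation=cv2.INTER_CUBIC)
    cv2.imwrite('pics/'+name+'.png',img[:,:,::-1])
def tool():
    o=ctrl.get_obs(); T=np.eye(4); T[:3,:3]=R.from_euler('xyz',o['orientation'],degrees=True).as_matrix(); T[:3,3]=o['tool_pos']; return T
def ray(name,uv,T=None):
    c=ctrl.calibration(name); E=T@np.array(c['hand_eye']) if T is not None else np.array(c['extrinsics'])
    p=cv2.undistortPoints(np.array(uv,float).reshape(-1,1,2),np.array(c['K']),np.array(c['dist_coeffs']))[:,0]
    d=np.c_[p,np.ones(len(p))]@E[:3,:3].T
    return E[:3,3],d
def atz(name,uv,z,T=None):
    o,d=ray(name,uv,T); return o+d*((z-o[2])/d[:,2:])
def tri(n1,uv1,n2,uv2,T1=None,T2=None):
    o1,d1=ray(n1,uv1,T1);o2,d2=ray(n2,uv2,T2);out=[]
    for a,b in zip(d1,d2):
        t=np.linalg.lstsq(np.c_[a,-b],o2-o1,rcond=None)[0]; p,q=o1+a*t[0],o2+b*t[1]; out.append([*(p+q)/2,np.linalg.norm(p-q)])
    return np.array(out)
E
python3 - <<'E'
from h import *
print(ctrl.get_obs())
t=ctrl.snapshot('top');s=ctrl.snapshot('side');np.save('t0',t);np.save('s0',s)
save(t,'top0');save(s,'side0')
for n in('top','side'):
    c=ctrl.calibration(n);print(n,np.round(c['extrinsics'],3).tolist(),np.round(c['K'],0).tolist())
print(np.round(ctrl.calibration('wrist')['hand_eye'],3).tolist())
E
```

```text
pics
{'clock': 0.0, 'joint_pos': array([-5.71735140e+01,  2.05909438e+01,  6.34716455e-01, -2.10759030e-02,
       -7.01336759e+01, -1.65088067e+01]), 'qvel': array([ 0.06511317,  0.03953186, -0.01977657, -0.00105165,  0.0279089 ,
        0.04312826]), 'tau': array([ 1.24765243e-04, -5.82720459e+01,  2.93067491e+01,  6.99736297e+00,
        6.94264789e-03, -1.13018880e-04]), 'tool_pos': array([ 0.18953665, -0.64738911,  0.24763234]), 'orientation': array([ 1.79908172e+02, -6.55378502e-03, -1.63689493e+02]), 'force': array([-0.48720464,  0.41207439, -0.48906921]), 'moment': array([ 0.02774602, -0.01582492, -0.02537141]), 'gripper_force': 0.0, 'opening': 0.08746962571947446}
top [[0.002, -0.98, 0.197, 0.363], [-1.0, 0.001, 0.018, -0.042], [-0.018, -0.197, -0.98, 0.976], [0.0, 0.0, 0.0, 1.0]] [[490.0, 0.0, 321.0], [0.0, 490.0, 236.0], [0.0, 0.0, 1.0]]
side [[-0.824, -0.368, 0.43, 0.068], [-0.566, 0.548, -0.616, 0.605], [-0.009, -0.751, -0.66, 0.8], [0.0, 0.0, 0.0, 1.0]] [[552.0, 0.0, 328.0], [0.0, 552.0, 228.0], [0.0, 0.0, 1.0]]
[[-0.0, -0.97, -0.244, 0.064], [1.0, -0.001, 0.0, 0.0], [-0.0, -0.244, 0.97, -0.136], [0.0, 0.0, 0.0, 1.0]]
```

View pics/top0.png

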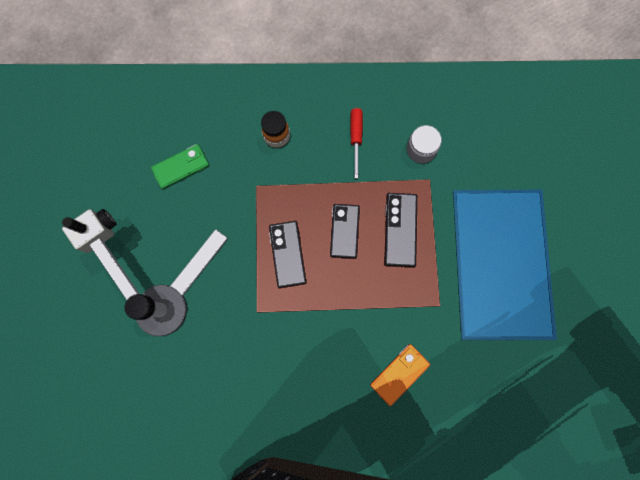

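View pics/side0.png

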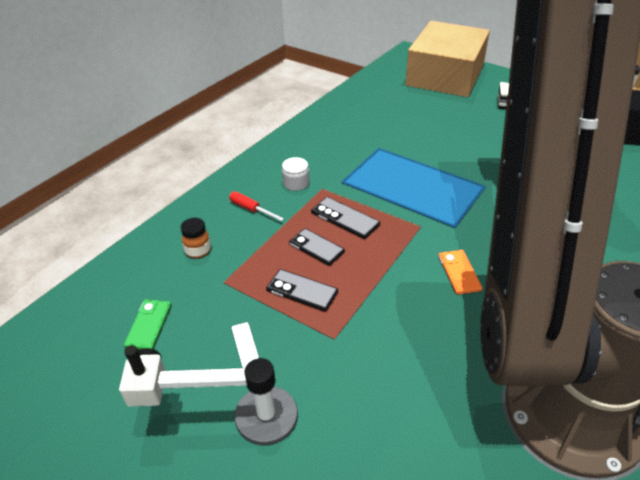

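Top: large phone (three lenses) at (402,230), mid (two lenses) at (288,254), small (one lens) at (345,231). Possible confusions: green (180,166) and orange (400,375) look-alikes. The boom is swung out, with the head at (88,230), grip post top at (72,222), pillar at (140,306) and foot bar end at (220,237). Next are close crops.

```bash
python3 - <<'E'
from h import *
t=np.load('t0.npy');s=np.load('s0.npy')
save(t,'tc1',(250,175,450,325),4)
a=cv2.resize(t[190:340,50:250],None,fx=3,fy=3,interpolation=cv2.INTER_CUBIC)
save(a,'tc2')
save(s,'sc1',(220,180,420,330),4)
E
```

```text
(no output)
```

View pics/tc1.png

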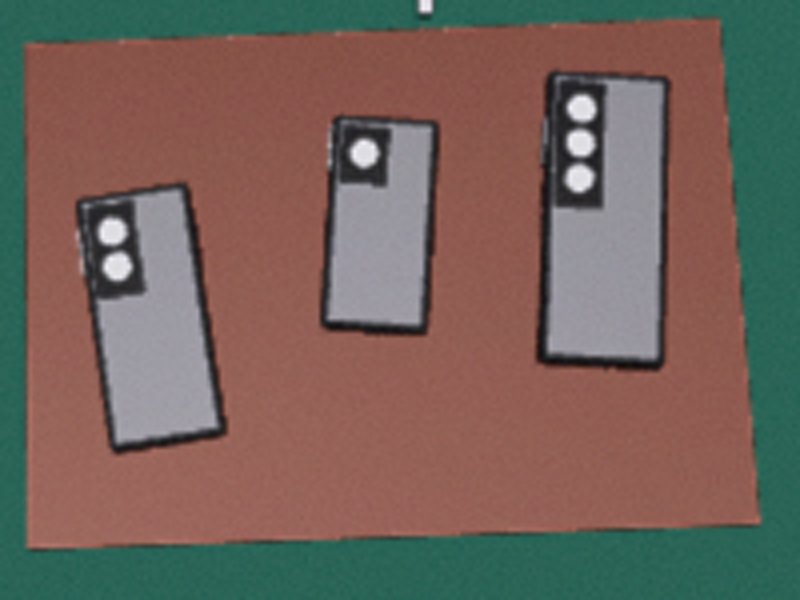

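View pics/tc2.png

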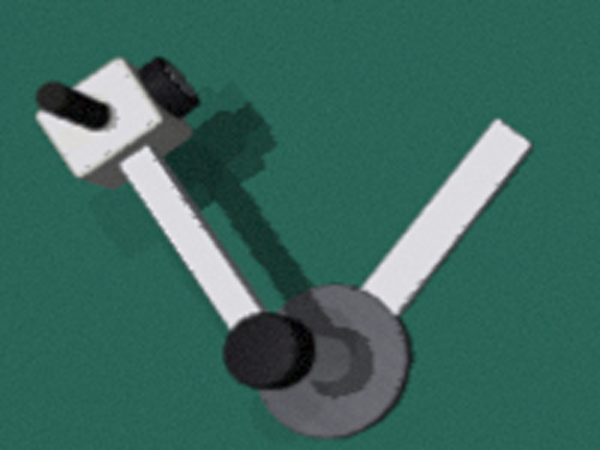

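View pics/sc1.png

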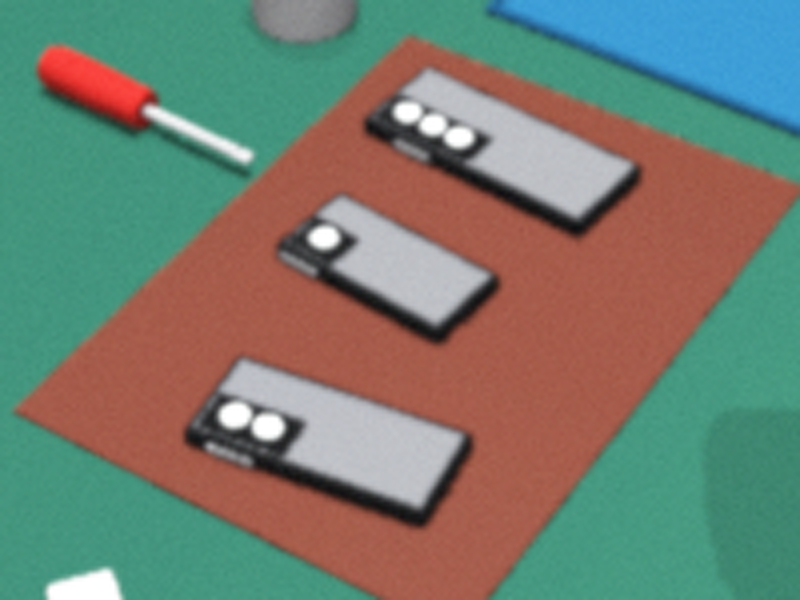

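```bash
python3 - <<'E'
from h import *
f=lambda L,k,o:np.array(L,float)/k+np.array(o)
ph={'L':([(552,74),(667,78),(663,362),(541,358)],[(372,118),(430,68),(638,170),(582,222)],(150,62)),
'M':([(79,202),(185,186),(224,432),(116,446)],[(190,430),(240,357),(470,437),(422,512)],(130,58)),
'S':([(335,118),(437,123),(427,328),(325,324)],[(283,240),(342,195),(497,275),(440,328)],(110,54))}
for k,(a,b,_) in ph.items():
    a=f(a,4,(250,175));b=f(b,4,(220,180))
    t=tri('top',a,'side',b);P=atz('top',a,.014);Q=atz('side',b,.014)
    for n,X in(('tri',t),('top',P),('side',Q)):
        d=(X[0]+X[1]-X[2]-X[3])[:2]/2; w=(X[0]+X[3]-X[1]-X[2])[:2]/2
        print(k,n,np.round(X[:,:3].mean(0),4),'yaw',np.round(np.degrees(np.arctan2(d[1],d[0])),1),np.round([np.linalg.norm(d),np.linalg.norm(w)],3))
    print(np.round(t[:,2:],3).tolist())
bar=atz('top',f([(498,120),(531,145),(364,290),(397,316)],3,(50,190)),.012);print('bar',bar.round(4).tolist())
print('base',atz('top',f([(337,361)],3,(50,190)),.008).round(4))
print('post top/base',tri('top',f([(52,97),(96,115)],3,(50,190)),'side',[(131,351),(139,372)]).round(4))
print('pillar top',tri('top',f([(262,347)],3,(50,190)),'side',[(260,368)]).round(4))
print('mat',tri('top',[(454,191),(541,190),(554,339),(463,339)],'side',[(484,188),(380,151),(343,182),(455,223)]).round(4))
print('mat',atz('top',[(454,191),(541,190),(554,339),(463,339)],.003).round(4))
print('padc',atz('top',f([(26,42),(720,18),(760,523),(28,548)],4,(250,175)),.003).round(4))
print('jar,tin tops, driver',atz('top',[(273,120)],.07).round(3),atz('top',[(426,138)],.055).round(3),atz('top',[(356,178),(356,110)],.01).round(3), 'green',atz('top',[(180,166)],.01).round(3))
E
```

```text
L tri [ 0.5718 -0.1848  0.0134] yaw -3.2 [0.145 0.059]
L top [ 0.5719 -0.1845  0.014 ] yaw -3.2 [0.145 0.059]
L side [ 0.5712 -0.1841  0.014 ] yaw -3.9 [0.145 0.054]
[[0.015, 0.002], [0.013, 0.0], [0.009, 0.001], [0.016, 0.001]]
M tri [0.5225 0.0429 0.0128] yaw 9.6 [0.125 0.053]
M top [0.5219 0.0425 0.014 ] yaw 9.6 [0.125 0.054]
M side [0.5225 0.0439 0.014 ] yaw 9.2 [0.125 0.053]
[[0.013, 0.0], [0.013, 0.002], [0.012, 0.002], [0.013, 0.001]]
S tri [ 0.5689 -0.0722  0.0145] yaw -3.3 [0.105 0.051]
S top [ 0.5689 -0.0722  0.014 ] yaw -3.1 [0.105 0.051]
S side [ 0.5693 -0.0725  0.014 ] yaw -3.7 [0.105 0.048]
[[0.018, 0.001], [0.012, 0.0], [0.013, 0.001], [0.015, 0.001]]
bar [[0.5707, 0.1882, 0.012], [0.5536, 0.1653, 0.012], [0.4566, 0.2712, 0.012], [0.4396, 0.2485, 0.012]]
base [[0.4106 0.2872 0.008 ]]
post top/base [[5.462e-01 3.931e-01 1.878e-01 0.000e+00]
 [5.470e-01 3.938e-01 1.380e-01 2.000e-04]]
pillar top [[0.412  0.2876 0.1337 0.001 ]]
mat [[ 0.4417 -0.242   0.203   0.2927]
 [ 0.6562 -0.4766 -0.0067  0.004 ]
 [ 0.4606 -0.2652  0.1753  0.3117]
 [ 0.358  -0.2939  0.0167  0.0017]]
mat [[ 0.6538 -0.2958  0.003 ]
 [ 0.6551 -0.4716  0.003 ]
 [ 0.3581 -0.4706  0.003 ]
 [ 0.3571 -0.2978  0.003 ]]
padc [[ 0.6669  0.1105  0.003 ]
 [ 0.6786 -0.2479  0.003 ]
 [ 0.4205 -0.2567  0.003 ]
 [ 0.4077  0.102   0.003 ]]
jar,tin tops, driver [[0.781 0.071 0.07 ]] [[ 0.748 -0.232  0.055]] [[ 0.68  -0.095  0.01 ]
 [ 0.83  -0.097  0.01 ]] green [[0.707 0.27  0.01 ]]
```

```bash
cat >> h.py <<'E'
def plan(wps,step=40,rstep=8):
    """wps: (x,y,z,yaw,jaw[,step]); yaw = q1+q6-90 unwrapped"""
    o=ctrl.get_obs(); p=np.array(o['tool_pos']); q=o['joint_pos']; y=q[0]+q[5]-90
    print('at',p.round(4),'yaw',round(y,1),o['orientation'].round(1)); rows=[]
    for w in wps:
        g=np.array(w[:3]);s=w[5] if len(w)>5 else step
        n=max(1,int(np.ceil(np.linalg.norm(g-p)*1000/s-.05)),int(np.ceil(abs(w[3]-y)/rstep-.05)))
        p0,y0=p.copy(),y
        for i in range(1,n+1):
            a=np.radians(y);M=np.array([[np.cos(a),np.sin(a),0],[np.sin(a),-np.cos(a),0],[0,0,-1]])
            t=np.round(M.T@(p0+(g-p0)*i/n-p)*1000); r=np.round(-(y0+(w[3]-y0)*i/n-y))
            p=p+M@t/1000; y=y-r; rows.append((t.astype(int).tolist(),int(r),w[4]))
    for i in range(0,len(rows),10): print(i//10,' '.join(f"{t}{r}/{j}".replace(' ','') for t,r,j in rows[i:i+10]))
E
python3 - <<'E'
from h import *
plan([(.5,-.35,.25,-100,80),(.5467,.3935,.25,38,80)])
E
```

```text
at [ 0.1896 -0.6474  0.2477] yaw -163.7 [ 179.9   -0.  -163.7]
0 [-35,18,0]-6/80 [-36,14,0]-6/80 [-38,11,-1]-5/80 [-38,7,0]-6/80 [-39,3,0]-6/80 [-39,-1,0]-6/80 [-39,-5,0]-6/80 [-38,-9,-1]-5/80 [-37,-13,0]-6/80 [-35,-16,0]-6/80
1 [-34,-20,0]-6/80 [-39,4,0]-7/80 [-39,0,0]-7/80 [-39,-6,0]-8/80 [-38,-11,0]-7/80 [-36,-15,0]-7/80 [-34,-19,0]-7/80 [-31,-24,0]-8/80 [-28,-28,0]-7/80 [-24,-31,0]-7/80
2 [-20,-33,0]-7/80 [-16,-36,0]-8/80 [-11,-38,0]-7/80 [-7,-39,0]-7/80 [-1,-39,0]-7/80 [3,-39,0]-8/80 [9,-38,0]-7/80 [13,-37,0]-7/80 [18,-35,0]-7/80 [22,-32,0]-8/80
```

>>> apply_moves:
  targets:
    - {"travel": [-35, 18, 0], "roll": -6, "jaw": 80}
    - {"travel": [-36, 14, 0], "roll": -6, "jaw": 80}
    - {"travel": [-38, 11, -1], "roll": -5, "jaw": 80}
    - {"travel": [-38, 7, 0], "roll": -6, "jaw": 80}
    - {"travel": [-39, 3, 0], "roll": -6, "jaw": 80}
    - {"travel": [-39, -1, 0], "roll": -6, "jaw": 80}
    - {"travel": [-39, -5, 0], "roll": -6, "jaw": 80}
    - {"travel": [-38, -9, -1], "roll": -5, "jaw": 80}
    - {"travel": [-37, -13, 0], "roll": -6, "jaw": 80}
    - {"travel": [-35, -16, 0], "roll": -6, "jaw": 80}

```text
clock: 1.1
tool_pos: [0.4725, -0.3764, 0.2504]
orientation: [180.0, 0.0, -105.4]
force: [0.7, -1.0, -0.0]
opening: 0.0801
gripper_force: 0.0
```

```bash
python3 - <<'E'
from h import *
plan([(.5,-.35,.25,-100,80),(.5467,.3935,.25,38,80)])
E
```

```text
at [ 0.4725 -0.3764  0.2504] yaw -105.4 [ 180.     0.  -105.4]
0 [-33,-20,0]-5/80 [-39,5,0]-7/80 [-39,0,0]-8/80 [-39,-6,0]-7/80 [-38,-10,0]-7/80 [-36,-15,0]-7/80 [-34,-19,0]-8/80 [-32,-24,0]-7/80 [-28,-27,0]-7/80 [-24,-30,0]-8/80
1 [-20,-34,0]-7/80 [-16,-36,0]-7/80 [-12,-37,0]-7/80 [-6,-39,0]-8/80 [-2,-39,0]-7/80 [4,-39,0]-7/80 [8,-39,0]-8/80 [14,-36,0]-7/80 [18,-35,0]-7/80 [22,-33,0]-7/80
```

>>> apply_moves:
  targets:
    - {"travel": [-33, -20, 0], "roll": -5, "jaw": 80}
    - {"travel": [-39, 5, 0], "roll": -7, "jaw": 80}
    - {"travel": [-39, 0, 0], "roll": -8, "jaw": 80}
    - {"travel": [-39, -6, 0], "roll": -7, "jaw": 80}
    - {"travel": [-38, -10, 0], "roll": -7, "jaw": 80}
    - {"travel": [-36, -15, 0], "roll": -7, "jaw": 80}
    - {"travel": [-34, -19, 0], "roll": -8, "jaw": 80}
    - {"travel": [-32, -24, 0], "roll": -7, "jaw": 80}
    - {"travel": [-28, -27, 0], "roll": -7, "jaw": 80}
    - {"travel": [-24, -30, 0], "roll": -8, "jaw": 80}

```text
clock: 2.1
tool_pos: [0.5228, 0.0018, 0.2505]
orientation: [180.0, 0.0, -34.4]
force: [0.3, -0.2, 0.7]
opening: 0.08
gripper_force: 0.0
```

>>> apply_moves:
  targets:
    - {"travel": [-20, -34, 0], "roll": -7, "jaw": 80}
    - {"travel": [-16, -36, 0], "roll": -7, "jaw": 80}
    - {"travel": [-12, -37, 0], "roll": -7, "jaw": 80}
    - {"travel": [-6, -39, 0], "roll": -8, "jaw": 80}
    - {"travel": [-2, -39, 0], "roll": -7, "jaw": 80}
    - {"travel": [4, -39, 0], "roll": -7, "jaw": 80}
    - {"travel": [8, -39, 0], "roll": -8, "jaw": 80}
    - {"travel": [14, -36, 0], "roll": -7, "jaw": 80}
    - {"travel": [18, -35, 0], "roll": -7, "jaw": 80}
    - {"travel": [22, -33, 0], "roll": -7, "jaw": 80}

```text
clock: 3.1
tool_pos: [0.5492, 0.3936, 0.2501]
orientation: [180.0, 0.0, 37.6]
force: [1.1, 0.3, -0.2]
opening: 0.0801
gripper_force: 0.0
```

```bash
python3 - <<'E'
from h import *
plan([(.5467,.3935,.25,38,80),(.5467,.3935,.168,38,80,25)])
print(ctrl.get_obs()['joint_pos'].round(1)); np.save('TA',tool()); w=ctrl.snapshot('wrist'); save(w,'w1')
E
```

```text
at [0.5492 0.3936 0.2501] yaw 37.6 [180.    0.   37.6]
0 [-2,-1,0]0/80 [0,0,21]0/80 [0,0,20]0/80 [0,0,21]0/80 [0,0,20]0/80
[ 52.1  20.6   0.9  -0.  -70.4  75.5]
```

View pics/w1.png

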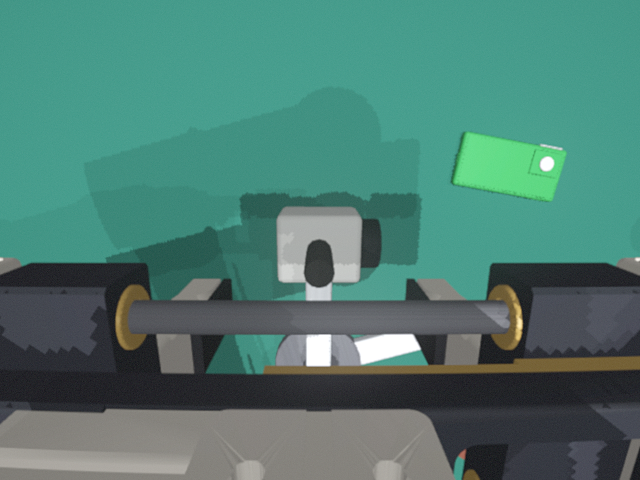

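The wrist view shows the post at column 319, centred between the fingers, so I'll descend and pinch.

>>> apply_moves:
  targets:
    - {"travel": [-2, -1, 0], "roll": 0, "jaw": 80}
    - {"travel": [0, 0, 21], "roll": 0, "jaw": 70}
    - {"travel": [0, 0, 20], "roll": 0, "jaw": 60}
    - {"travel": [0, 0, 21], "roll": 0, "jaw": 60}
    - {"travel": [0, 0, 20], "roll": 0, "jaw": 60}
    - {"travel": [0, 0, 0], "roll": 0, "jaw": 10}
    - {"travel": [0, 0, 0], "roll": 0, "jaw": 10}
    - {"travel": [0, 0, 0], "roll": 0, "jaw": 10}
    - {"travel": [0, 0, 0], "roll": 0, "jaw": 10}
    - {"travel": [0, 0, 0], "roll": 0, "jaw": 10}

```text
clock: 4.15
tool_pos: [0.5475, 0.3919, 0.1696]
orientation: [-180.0, -0.1, 37.3]
force: [-0.3, 0.4, 0.2]
opening: 0.0257
gripper_force: 0.0
```

>>> apply_moves:
  targets:
    - {"travel": [0, 0, 0], "roll": 0, "jaw": 10}
    - {"travel": [0, 0, 0], "roll": 0, "jaw": 10}
    - {"travel": [0, 0, 0], "roll": 0, "jaw": 10}
    - {"travel": [0, 0, 0], "roll": 0, "jaw": 10}

```text
clock: 4.55
tool_pos: [0.5474, 0.3919, 0.1691]
orientation: [180.0, -0.0, 37.3]
force: [-2.3, 0.1, 4.3]
opening: 0.0176
gripper_force: 30.0
```

>>> apply_moves:
  targets:
    - {"travel": [-0.6, 10.4, 0], "roll": 3.5, "jaw": 10}
    - {"travel": [-1.3, 20.8, 0], "roll": 7, "jaw": 10}
    - {"travel": [-1.3, 20.8, 0], "roll": 7, "jaw": 10}
    - {"travel": [-1.3, 20.8, 0], "roll": 7, "jaw": 10}
    - {"travel": [-1.3, 20.8, 0], "roll": 7, "jaw": 10}
    - {"travel": [-1.3, 20.8, 0], "roll": 7, "jaw": 10}

```text
clock: 5.15
tool_pos: [0.5818, 0.2847, 0.1691]
orientation: [-179.9, -0.0, -1.5]
force: [-7.8, 3.2, 9.1]
opening: 0.0175
gripper_force: 30.0
```

```bash
python3 - <<'E'
from h import *
o=ctrl.get_obs();d=o['tool_pos'][:2]-[.411,.2875];print(o['tool_pos'],np.degrees(np.arctan2(d[1],d[0])),np.hypot(*d),o['orientation'],o['opening'],o['gripper_force'])
E
```

```text
[0.58180764 0.28470627 0.16910023] -0.9370464985886359 0.17083048511411203 [-1.79919601e+02 -1.84074966e-02 -1.45231814e+00] 0.017479102118104037 29.99952256679535
```

Good. 35.3° left to go.

>>> apply_moves:
  targets:
    - {"travel": [-1.3, 20.8, 0], "roll": 7, "jaw": 10}
    - {"travel": [-1.3, 20.8, 0], "roll": 7, "jaw": 10}
    - {"travel": [-1.3, 20.8, 0], "roll": 7, "jaw": 10}
    - {"travel": [-1.3, 20.8, 0], "roll": 7, "jaw": 10}
    - {"travel": [-1.3, 20.8, 0], "roll": 7, "jaw": 10}
    - {"travel": [0, 0, 0], "roll": 0, "jaw": 10}
    - {"travel": [0, 0, 0], "roll": 0, "jaw": 10}

```text
clock: 5.85
tool_pos: [0.5476, 0.1875, 0.1691]
orientation: [-180.0, 0.1, -36.2]
force: [-8.9, 4.6, 7.7]
opening: 0.0177
gripper_force: 30.0
```

```bash
python3 - <<'E'
from h import *
o=ctrl.get_obs();d=o['tool_pos'][:2]-[.411,.2875];print(o['tool_pos'],np.degrees(np.arctan2(d[1],d[0])),np.hypot(*d),o['orientation'],o['opening'],o['gripper_force'],o['joint_pos'].round(1))
E
```

```text
[0.54760477 0.18754695 0.1690921 ] -36.19275413348868 0.16926746883563976 [-1.79961940e+02  8.64134245e-02 -3.62384328e+01] 0.017690021258249974 30.00130981206894 [ 38.2  15.3 -17.9  -0.1 -56.8  15.6]
```

>>> apply_moves:
  targets:
    - {"travel": [0, 0, 0], "roll": 0, "jaw": 60}
    - {"travel": [0, 0, 0], "roll": 0, "jaw": 60}
    - {"travel": [0, 0, 0], "roll": 0, "jaw": 60}
    - {"travel": [0, 0, 0], "roll": 0, "jaw": 60}
    - {"travel": [0, 0, 0], "roll": 0, "jaw": 60}
    - {"travel": [0, 0, -20], "roll": 0, "jaw": 80}
    - {"travel": [0, 0, -30], "roll": 0, "jaw": 80}
    - {"travel": [0, 0, -30], "roll": 0, "jaw": 80}

```text
clock: 6.65
tool_pos: [0.5486, 0.1871, 0.249]
orientation: [179.9, 0.0, -36.2]
force: [0.9, 1.8, 0.6]
opening: 0.0756
gripper_force: 0.0
```

```bash
python3 - <<'E'
from h import *
plan([(.5718,-.1848,.25,-3.2,80),(.5718,-.1848,.08,-3.2,80)])
E
```

```text
at [0.5486 0.1871 0.249 ] yaw -36.2 [179.9   0.  -36.2]
0 [24,29,0]-3/80 [22,29,0]-4/80 [20,32,0]-3/80 [19,32,0]-3/80 [17,33,0]-3/80 [15,35,-1]-4/80 [12,35,0]-3/80 [11,35,0]-3/80 [9,36,0]-4/80 [6,37,0]-3/80
1 [0,0,34]0/80 [0,0,34]0/80 [0,0,34]0/80 [0,0,34]0/80 [0,0,34]0/80
```

>>> apply_moves:
  targets:
    - {"travel": [24, 29, 0], "roll": -3, "jaw": 80}
    - {"travel": [22, 29, 0], "roll": -4, "jaw": 80}
    - {"travel": [20, 32, 0], "roll": -3, "jaw": 80}
    - {"travel": [19, 32, 0], "roll": -3, "jaw": 80}
    - {"travel": [17, 33, 0], "roll": -3, "jaw": 80}
    - {"travel": [15, 35, 0], "roll": -4, "jaw": 80}
    - {"travel": [12, 35, 0], "roll": -3, "jaw": 80}
    - {"travel": [11, 35, 0], "roll": -3, "jaw": 80}
    - {"travel": [9, 36, 0], "roll": -4, "jaw": 80}
    - {"travel": [6, 37, 0], "roll": -3, "jaw": 80}

```text
clock: 7.65
tool_pos: [0.5719, -0.186, 0.2485]
orientation: [180.0, -0.0, -3.0]
force: [0.8, 0.1, -0.3]
opening: 0.0798
gripper_force: 0.0
```

```bash
python3 - <<'E'
from h import *
print(ctrl.get_obs()['joint_pos'].round(1))
plan([(.5718,-.1848,.08,-3.2,80)])
w=ctrl.snapshot('wrist');t=ctrl.snapshot('top');s=ctrl.snapshot('side')
np.save('TB',tool());np.save('t1',t)
a=np.vstack([np.hstack([cv2.resize(w,(400,300)),cv2.resize(t,(400,300))]),np.hstack([cv2.resize(s,(400,300)),cv2.resize(t[170:320,50:250],(400,300))])])
save(a,'m1')
E
```

```text
[  0.6  13.7  -9.    0.  -67.3  86.4]
at [ 0.5719 -0.186   0.2485] yaw -3.0 [180.  -0.  -3.]
0 [0,0,34]0/80 [0,0,33]0/80 [0,-1,34]0/80 [0,0,34]0/80 [0,0,34]0/80
```

View pics/m1.png

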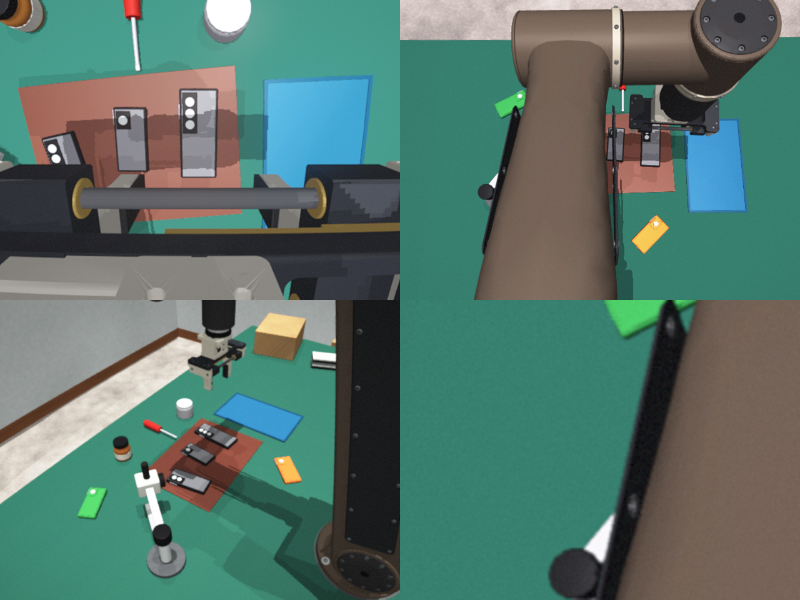

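The boom now lies over its bar (side view). The large phone is centred at wrist column 198/400, in line with the tool. Descending to grip it.

>>> apply_moves:
  targets:
    - {"travel": [0, 0, 34], "roll": 0, "jaw": 80}
    - {"travel": [0, -1, 34], "roll": 0, "jaw": 80}
    - {"travel": [0, 0, 34], "roll": 0, "jaw": 80}
    - {"travel": [0, 0, 34], "roll": 0, "jaw": 80}
    - {"travel": [0, 0, 34], "roll": 0, "jaw": 80}
    - {"travel": [0, 0, 20], "roll": 0, "jaw": 80}
    - {"travel": [0, 0, 20], "roll": 0, "jaw": 80}
    - {"travel": [0, 0, 9], "roll": 0, "jaw": 80}
    - {"travel": [0, 0, 3], "roll": 0, "jaw": 80}
    - {"travel": [0, 0, 0], "roll": 0, "jaw": 80}

```text
clock: 8.8
tool_pos: [0.5723, -0.1831, 0.0268]
orientation: [180.0, -0.0, -3.2]
force: [0.6, -0.1, 0.2]
opening: 0.08
gripper_force: 0.0
```

```bash
python3 - <<'E'
from h import *
plan([(.5718,-.1848,.0262,-3.2,80)])
w=ctrl.snapshot('wrist');save(w,'w2')
E
```

```text
at [ 0.5723 -0.1831  0.0268] yaw -3.2 [180.   -0.   -3.2]
0 [0,2,1]0/80
```

View pics/w2.png

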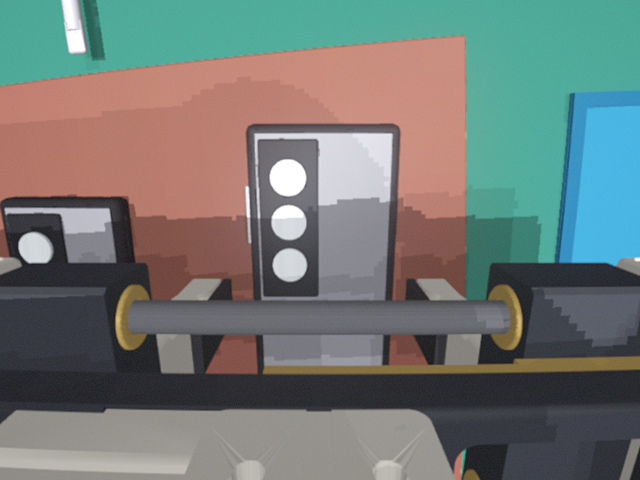

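The phone sits between the fingers (columns 248–399, centre 323). Closing.

>>> apply_moves:
  targets:
    - {"travel": [0, 1, 1], "roll": 0, "jaw": 80}
    - {"travel": [0, 0, 0], "roll": 0, "jaw": 40}
    - {"travel": [0, 0, 0], "roll": 0, "jaw": 40}
    - {"travel": [0, 0, 0], "roll": 0, "jaw": 40}
    - {"travel": [0, 0, 0], "roll": 0, "jaw": 40}
    - {"travel": [0, 0, 0], "roll": 0, "jaw": 40}
    - {"travel": [0, 0, -10], "roll": 0, "jaw": 40}
    - {"travel": [0, 0, -20], "roll": 0, "jaw": 40}
    - {"travel": [0, 0, -30], "roll": 0, "jaw": 40}
    - {"travel": [0, 0, -30], "roll": 0, "jaw": 40}

```text
clock: 9.85
tool_pos: [0.5713, -0.1843, 0.1163]
orientation: [-180.0, 0.1, -3.2]
force: [0.8, 0.3, -2.3]
opening: 0.0616
gripper_force: 30.0
```

```bash
cat >> h.py <<'E'
TH=-36.2; WP=np.array([.4803,.0943])
def Rz(a): a=np.radians(a); return np.array([[np.cos(a),-np.sin(a)],[np.sin(a),np.cos(a)]])
def insp(hl,hw,d=0):  # tool offset along phone x from phone centre
    out={}
    for k,yaw,v in(('b',TH,(.038,hw)),('p',TH-90,(-hl,0)),('s',TH-180,(.038,-hw))):
        c=WP-Rz(yaw)@np.array(v)+Rz(yaw)@[d,0]; out[k]=(*c.round(4),round(yaw,1))
    return out
E
python3 - <<'E'
from h import *
o=ctrl.get_obs();print(o['opening'],o['gripper_force'],o['force'])
I=insp(.075,.031);print(I)
f=lambda k,z:(*I[k][:2],z,I[k][2],40,30)
plan([(.5,-.02,.16,-30,40,30),f('b',.133)])
w=ctrl.snapshot('wrist');save(w,'w3')
E
```

```text
0.06157940929481516 29.999403655529022 [ 0.78746221  0.32513459 -2.28884452]
{'b': (np.float64(0.4313), np.float64(0.0917), -36.2), 'p': (np.float64(0.436), np.float64(0.0338), -126.2), 's': (np.float64(0.4927), np.float64(0.0468), -216.2)}
at [ 0.5713 -0.1843  0.1163] yaw -3.2 [-1.8e+02  1.0e-01 -3.2e+00]
0 [-11,-23,-6]4/40 [-14,-22,-6]4/40 [-14,-21,-7]3/40 [-16,-20,-6]4/40 [-17,-19,-6]4/40 [-18,-18,-6]4/40 [-20,-17,-7]4/40 [-23,-12,5]1/40 [-23,-12,6]1/40 [-24,-12,5]2/40
1 [-23,-11,6]1/40 [-24,-10,5]1/40
```

View pics/w3.png

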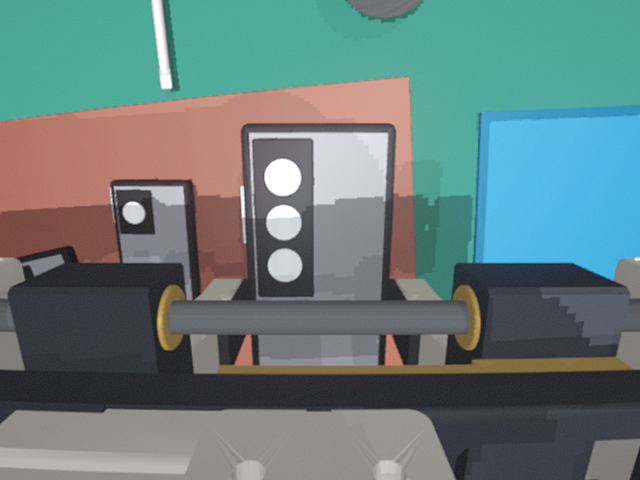

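Held level at z. Moving to the buttons pose.

>>> apply_moves:
  targets:
    - {"travel": [-11, -23, -6], "roll": 4, "jaw": 40}
    - {"travel": [-14, -22, -6], "roll": 4, "jaw": 40}
    - {"travel": [-14, -21, -7], "roll": 3, "jaw": 40}
    - {"travel": [-16, -20, -6], "roll": 4, "jaw": 40}
    - {"travel": [-17, -19, -6], "roll": 4, "jaw": 40}
    - {"travel": [-18, -18, -6], "roll": 4, "jaw": 40}
    - {"travel": [-20, -17, -7], "roll": 4, "jaw": 40}
    - {"travel": [-23, -12, 5], "roll": 1, "jaw": 40}
    - {"travel": [-23, -12, 6], "roll": 1, "jaw": 40}
    - {"travel": [-24, -12, 5], "roll": 2, "jaw": 40}

```text
clock: 10.9
tool_pos: [0.4582, 0.0481, 0.1436]
orientation: [-180.0, 0.0, -34.3]
force: [0.1, -0.3, -1.8]
opening: 0.0618
gripper_force: 30.0
```

>>> apply_moves:
  targets:
    - {"travel": [-23, -11, 6], "roll": 1, "jaw": 40}
    - {"travel": [-24, -10, 5], "roll": 1, "jaw": 40}
    - {"travel": [0, 0, 0], "roll": 0, "jaw": 40}
    - {"travel": [0, 0, 0], "roll": 0, "jaw": 40}
    - {"travel": [0, 0, 0], "roll": 0, "jaw": 40}
    - {"travel": [0, 0, 0], "roll": 0, "jaw": 40}
    - {"travel": [0, 0, 0], "roll": 0, "jaw": 40}

```text
clock: 11.6
tool_pos: [0.4326, 0.0908, 0.1326]
orientation: [180.0, 0.0, -36.2]
force: [0.1, 0.7, -2.4]
opening: 0.0622
gripper_force: 30.0
```

```bash
python3 - <<'E'
from h import *
o=ctrl.get_obs();print(o['opening'],o['gripper_force'],o['force'],o['joint_pos'].round(1))
I=insp(.075,.031)
f=lambda k,z:(*I[k][:2],z,I[k][2],40,30)
plan([f('b',.1323)])
t=ctrl.snapshot('top');s=ctrl.snapshot('side')
save(np.hstack([t[100:400,0:400],s[180:480,0:400]]),'m2')
E
```

```text
0.06223900634964164 29.999223947525024 [ 0.10345589  0.65352912 -2.37987703] [ 37.6   5.1 -36.8  -0.  -48.1  16.2]
at [0.4326 0.0908 0.1326] yaw -36.2 [180.    0.  -36.2]
0 [-2,0,0]0/40
```

View pics/m2.png

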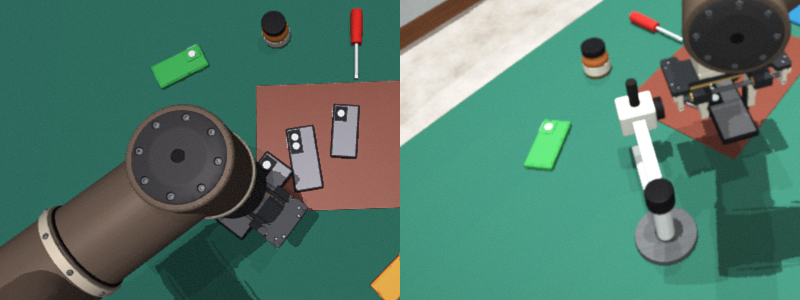

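Top crop: the boom is in position and the phone is held facing the lens. The mid phone has been knocked, now at (305,258) in the full top picture, so I'll re-measure it later.

```bash
python3 - <<'E'
from h import *
I=insp(.075,.031)
f=lambda k,z:(*I[k][:2],z,I[k][2],40,30)
plan([f('p',.1323),f('s',.1323)])
E
```

```text
at [0.4325 0.0909 0.1326] yaw -36.2 [180.    0.  -36.2]
0 [3,4,0]7/40 [3,3,0]8/40 [4,3,0]7/40 [5,2,0]8/40 [4,2,0]7/40 [5,1,0]8/40 [4,0,0]7/40 [5,0,0]8/40 [5,-1,0]7/40 [4,-1,0]8/40
1 [5,-2,0]7/40 [4,-3,0]8/40 [-4,-3,0]7/40 [-4,-3,0]8/40 [-4,-2,0]7/40 [-5,-1,0]8/40 [-5,-1,0]7/40 [-4,-1,0]8/40 [-5,1,0]7/40 [-5,1,0]8/40
2 [-5,1,0]7/40 [-4,2,0]8/40 [-4,3,0]7/40 [-3,3,0]8/40
```

>>> apply_moves:
  targets:
    - {"travel": [-1, 0, 0], "roll": 0, "jaw": 40}
    - {"travel": [0, 0, 0], "roll": 0, "jaw": 40}
    - {"travel": [0, 0, 0], "roll": 0, "jaw": 40}
    - {"travel": [0, 0, 0], "roll": 0, "jaw": 40}
    - {"travel": [1, 0, 0], "roll": 0, "jaw": 40}

```text
clock: 12.2
tool_pos: [0.4323, 0.0913, 0.1326]
orientation: [180.0, 0.0, -36.2]
force: [0.4, 0.5, -2.3]
opening: 0.0615
gripper_force: 30.0
```

>>> apply_moves:
  targets:
    - {"travel": [3, 4, 0], "roll": 7, "jaw": 40}
    - {"travel": [3, 3, 0], "roll": 8, "jaw": 40}
    - {"travel": [4, 3, 0], "roll": 7, "jaw": 40}
    - {"travel": [5, 2, 0], "roll": 8, "jaw": 40}
    - {"travel": [4, 2, 0], "roll": 7, "jaw": 40}
    - {"travel": [5, 1, 0], "roll": 8, "jaw": 40}
    - {"travel": [4, 0, 0], "roll": 7, "jaw": 40}
    - {"travel": [5, 0, 0], "roll": 8, "jaw": 40}
    - {"travel": [5, -1, 0], "roll": 7, "jaw": 40}
    - {"travel": [4, -1, 0], "roll": 8, "jaw": 40}

```text
clock: 13.2
tool_pos: [0.4353, 0.0439, 0.1326]
orientation: [-180.0, 0.0, -111.5]
force: [0.4, 0.5, -2.1]
opening: 0.0617
gripper_force: 30.0
```

>>> apply_moves:
  targets:
    - {"travel": [5, -2, 0], "roll": 7, "jaw": 40}
    - {"travel": [4, -3, 0], "roll": 8, "jaw": 40}
    - {"travel": [0, 0, 0], "roll": 0, "jaw": 40}
    - {"travel": [0, 0, 0], "roll": 0, "jaw": 40}
    - {"travel": [0, 0, 0], "roll": 0, "jaw": 40}
    - {"travel": [0, 0, 0], "roll": 0, "jaw": 40}
    - {"travel": [0, 0, 0], "roll": 0, "jaw": 40}
    - {"travel": [0, 0, 0], "roll": 0, "jaw": 40}
    - {"travel": [0, 0, 0], "roll": 0, "jaw": 40}
    - {"travel": [0, 0, 0], "roll": 0, "jaw": 40}

```text
clock: 14.2
tool_pos: [0.4361, 0.0338, 0.1326]
orientation: [-180.0, 0.0, -126.2]
force: [-0.5, -0.3, -2.0]
opening: 0.0618
gripper_force: 30.0
```

```bash
python3 - <<'E'
from h import *
I=insp(.075,.031)
f=lambda k,z:(*I[k][:2],z,I[k][2],40,30)
plan([f('p',.1323)]);plan([f('s',.1323)])
w=ctrl.snapshot('wrist');s=ctrl.snapshot('side')
save(np.hstack([cv2.resize(w,(400,300)),s[130:430,100:500]]),'m3')
E
```

```text
at [0.4361 0.0338 0.1326] yaw -126.2 [-180.     0.  -126.2]
0 [0,0,0]0/40
at [0.4361 0.0338 0.1326] yaw -126.2 [-180.     0.  -126.2]
0 [-4,-3,0]8/40 [-4,-3,0]7/40 [-4,-2,0]8/40 [-5,-1,0]7/40 [-5,-1,0]8/40 [-4,-1,0]7/40 [-5,1,0]8/40 [-5,1,0]7/40 [-5,1,0]8/40 [-4,2,0]7/40
1 [-4,3,0]8/40 [-3,3,0]7/40
```

View pics/m3.png

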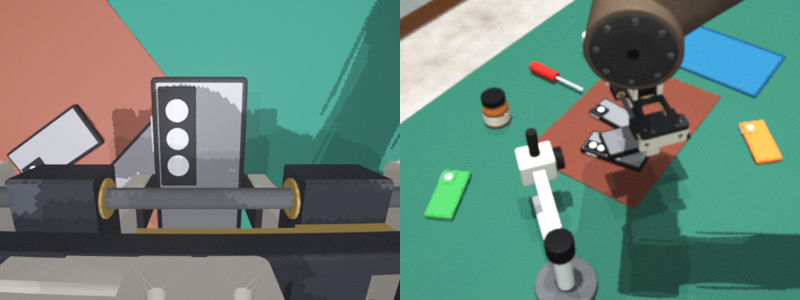

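The phone is held straight in the hand, with its port end towards the lens. Next is the SIM tray.

>>> apply_moves:
  targets:
    - {"travel": [-4, -3, 0], "roll": 8, "jaw": 40}
    - {"travel": [-4, -3, 0], "roll": 7, "jaw": 40}
    - {"travel": [-4, -2, 0], "roll": 8, "jaw": 40}
    - {"travel": [-5, -1, 0], "roll": 7, "jaw": 40}
    - {"travel": [-5, -1, 0], "roll": 8, "jaw": 40}
    - {"travel": [-4, -1, 0], "roll": 7, "jaw": 40}
    - {"travel": [-5, 1, 0], "roll": 8, "jaw": 40}
    - {"travel": [-5, 1, 0], "roll": 7, "jaw": 40}
    - {"travel": [-5, 1, 0], "roll": 8, "jaw": 40}
    - {"travel": [-4, 2, 0], "roll": 7, "jaw": 40}

```text
clock: 15.3
tool_pos: [0.4835, 0.0441, 0.1325]
orientation: [-180.0, -0.0, 158.5]
force: [-0.5, -0.8, -2.2]
opening: 0.0613
gripper_force: 30.0
```

>>> apply_moves:
  targets:
    - {"travel": [-4, 3, 0], "roll": 8, "jaw": 40}
    - {"travel": [-3, 3, 0], "roll": 7, "jaw": 40}
    - {"travel": [0, 0, 0], "roll": 0, "jaw": 40}
    - {"travel": [0, 0, 0], "roll": 0, "jaw": 40}
    - {"travel": [0, 0, 0], "roll": 0, "jaw": 40}
    - {"travel": [0, 0, 0], "roll": 0, "jaw": 40}
    - {"travel": [0, 0, 0], "roll": 0, "jaw": 40}
    - {"travel": [0, 0, 0], "roll": 0, "jaw": 40}
    - {"travel": [0, 0, 0], "roll": 0, "jaw": 40}
    - {"travel": [0, 0, 0], "roll": 0, "jaw": 40}

```text
clock: 16.3
tool_pos: [0.4921, 0.0466, 0.1326]
orientation: [180.0, 0.0, 143.8]
force: [0.1, 0.9, -2.2]
opening: 0.0618
gripper_force: 30.0
```

```bash
python3 - <<'E'
from h import *
I=insp(.075,.031)
f=lambda k,z:(*I[k][:2],z,I[k][2],40,30)
print(ctrl.get_obs()['joint_pos'].round(1))
plan([f('s',.1323)]);plan([(.596,-.384,.16,-270,40,35),(.596,-.384,.06,-270,40,25)])
E
```

```text
[  28.2   10.   -30.8   -0.   -49.2 -154.4]
at [0.4921 0.0466 0.1326] yaw -216.2 [180.    0.  143.8]
0 [0,0,0]0/40
at [0.4921 0.0466 0.1326] yaw -216.2 [180.    0.  143.8]
0 [-26,-22,-2]4/40 [-27,-20,-2]4/40 [-29,-18,-2]4/40 [-30,-16,-2]5/40 [-32,-14,-3]4/40 [-32,-11,-2]4/40 [-33,-9,-2]4/40 [-33,-7,-2]4/40 [-34,-4,-2]4/40 [-34,-2,-2]4/40
1 [-34,0,-2]5/40 [-34,4,-2]4/40 [-34,6,-2]4/40 [0,0,25]0/40 [0,0,25]0/40 [0,0,25]0/40 [0,-1,25]0/40
```

```bash
python3 - <<'E'
from h import *
plan([(.611,-.384,.15,-270,40,38),(.611,-.384,.0305,-270,40,25)])
E
```

```text
at [0.4921 0.0466 0.1326] yaw -216.2 [180.    0.  143.8]
0 [-29,-23,-1]4/40 [-31,-21,-2]5/40 [-32,-18,-1]4/40 [-34,-16,-2]5/40 [-35,-13,-1]4/40 [-36,-11,-2]5/40 [-36,-7,-1]4/40 [-37,-5,-2]5/40 [-37,-2,-1]4/40 [-37,1,-2]5/40
1 [-37,5,-1]4/40 [-37,7,-1]5/40 [0,0,24]0/40 [0,0,24]0/40 [0,0,23]0/40 [0,0,24]0/40 [0,0,24]0/40
```

>>> apply_moves:
  targets:
    - {"travel": [-29, -23, -1], "roll": 4, "jaw": 40}
    - {"travel": [-31, -21, -2], "roll": 5, "jaw": 40}
    - {"travel": [-32, -18, -1], "roll": 4, "jaw": 40}
    - {"travel": [-34, -16, -2], "roll": 5, "jaw": 40}
    - {"travel": [-35, -13, -1], "roll": 4, "jaw": 40}
    - {"travel": [-36, -11, -2], "roll": 5, "jaw": 40}
    - {"travel": [-36, -7, -1], "roll": 4, "jaw": 40}
    - {"travel": [-37, -5, -2], "roll": 5, "jaw": 40}
    - {"travel": [-37, -2, -1], "roll": 4, "jaw": 40}
    - {"travel": [-37, 1, -2], "roll": 5, "jaw": 40}

```text
clock: 17.3
tool_pos: [0.5906, -0.3135, 0.1472]
orientation: [-180.0, -0.0, 98.6]
force: [1.1, -0.3, -1.5]
opening: 0.062
gripper_force: 30.0
```

>>> apply_moves:
  targets:
    - {"travel": [-37, 5, -1], "roll": 4, "jaw": 40}
    - {"travel": [-37, 7, -1], "roll": 5, "jaw": 40}
    - {"travel": [0, 0, 0], "roll": 0, "jaw": 40}
    - {"travel": [0, 0, 24], "roll": 0, "jaw": 40}
    - {"travel": [0, 0, 24], "roll": 0, "jaw": 40}
    - {"travel": [0, 0, 23], "roll": 0, "jaw": 40}
    - {"travel": [0, 0, 24], "roll": 0, "jaw": 40}
    - {"travel": [0, 0, 20], "roll": 0, "jaw": 40}
    - {"travel": [0, 0, 4], "roll": 0, "jaw": 40}
    - {"travel": [0, 0, 0], "roll": 0, "jaw": 40}

```text
clock: 18.3
tool_pos: [0.6108, -0.3837, 0.0298]
orientation: [-179.9, -0.0, 89.8]
force: [0.3, -0.8, -1.2]
opening: 0.0615
gripper_force: 30.0
```

```bash
python3 - <<'E'
from h import *
print(ctrl.get_obs()['joint_pos'].round(1))
plan([(.611,-.384,.0262,-270,40,38)])
E
```

```text
[ -16.7   35.2   -5.9    0.   -49.  -163.4]
at [ 0.6108 -0.3837  0.0298] yaw -270.2 [-179.9   -0.    89.8]
0 [0,0,4]0/40
```

>>> apply_moves:
  targets:
    - {"travel": [0, 0, 3], "roll": 0, "jaw": 40}
    - {"travel": [0, 0, 0], "roll": 0, "jaw": 40}
    - {"travel": [0, 0, 0], "roll": 0, "jaw": 74}
    - {"travel": [0, 0, 0], "roll": 0, "jaw": 74}
    - {"travel": [0, 0, 0], "roll": 0, "jaw": 74}
    - {"travel": [0, 0, -10], "roll": 0, "jaw": 74}
    - {"travel": [0, 0, -30], "roll": -4, "jaw": 76}
    - {"travel": [0, 0, -40], "roll": -8, "jaw": 76}
    - {"travel": [0, 0, -40], "roll": -8, "jaw": 76}
    - {"travel": [0, 0, 0], "roll": -8, "jaw": 76}

```text
clock: 19.3
tool_pos: [0.6144, -0.3858, 0.1562]
orientation: [179.6, 0.5, 118.2]
force: [0.3, -0.0, 0.8]
opening: 0.0757
gripper_force: 0.0
```

```bash
python3 - <<'E'
from h import *
t=ctrl.snapshot('top');s=ctrl.snapshot('side');np.save('t2',t);np.save('s2',s)
save(np.hstack([cv2.resize(t[175:325,250:450],None,fx=2,fy=2,interpolation=cv2.INTER_CUBIC),cv2.resize(t[170:350,430:580],(400,300))]),'x')
a=cv2.resize(t[185:335,250:450],None,fx=2,fy=2,interpolation=cv2.INTER_CUBIC)
b=cv2.resize(s[180:330,220:420],None,fx=2,fy=2,interpolation=cv2.INTER_CUBIC)
save(np.vstack([np.hstack([a,b]),np.hstack([t[170:470,240:640],s[100:400,240:640]])]),'m4')
E
```

```text
(no output)
```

View pics/m4.png

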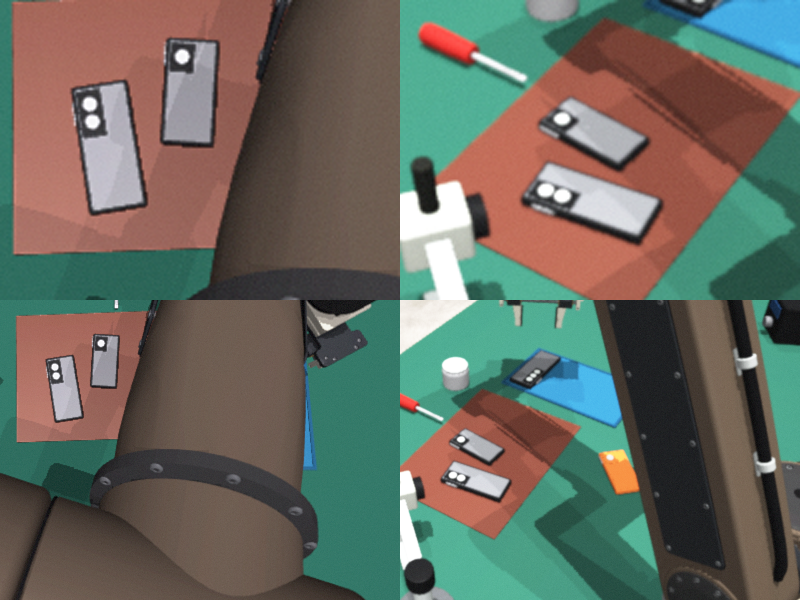

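The large phone lies flat on the mat. Mid now in the top crop: corners (72,88), (126,82), (147,205), (93,213). Small: (167,39), (217,42), (213,145), (162,142).

```bash
python3 - <<'E'
from h import *
f=lambda L,k,o:np.array(L,float)/k+np.array(o)
for k,a in(('M',[(72,88),(126,82),(147,205),(93,213)]),('S',[(167,39),(217,42),(213,145),(162,142)])):
    X=atz('top',f(a,2,(250,185)),.014);d=(X[0]+X[1]-X[2]-X[3])[:2]
    print(k,X.mean(0).round(4),np.degrees(np.arctan2(d[1],d[0])).round(1),(np.linalg.norm(d)/2).round(3))
X=tri('top',f([(72,88),(126,82),(147,205),(93,213)],2,(250,185)),'side',f([(124,196),(150,164),(261,205),(240,235)],2,(220,180)));print(X.mean(0).round(4),X[:,2].round(3))
E
```

```text
M [0.5131 0.0086 0.014 ] 10.0 0.126
S [ 0.5685 -0.0715  0.014 ] -2.8 0.106
[0.5135 0.0087 0.0121 0.0015] [0.016 0.011 0.005 0.016]
```

The small phone's port end crowds the finger space beside the mid phone's middle, so I'll grip the mid phone 25 mm towards its port end.

```bash
python3 - <<'E'
from h import *
g=np.array([.5133,.0087])+Rz(9.8)@[-.025,0];print(g)
plan([(*g,.15,9.8,76,40),(*g,.046,9.8,76,35)],rstep=8.4)
E
```

```text
[0.4886648  0.00444476]
at [ 0.612  -0.3842  0.1503] yaw -242.1 [179.8   0.2 117.9]
0 [13,2,0]-8/76 [13,5,0]-9/76 [12,6,0]-8/76 [11,8,0]-9/76 [10,10,0]-8/76 [8,10,0]-8/76 [7,12,0]-9/76 [5,13,0]-8/76 [3,13,0]-9/76 [1,14,0]-8/76
1 [-1,13,0]-8/76 [-3,13,0]-9/76 [-5,13,0]-8/76 [-7,12,0]-9/76 [-8,11,0]-8/76 [-10,9,0]-8/76 [-11,8,0]-9/76 [-12,6,0]-8/76 [-13,4,0]-9/76 [-14,3,0]-8/76
2 [-13,0,0]-8/76 [-14,-1,0]-9/76 [-13,-4,0]-8/76 [-12,-5,0]-8/76 [-12,-7,0]-9/76 [-10,-9,0]-8/76 [-9,-10,0]-9/76 [-7,-12,0]-8/76 [-6,-12,0]-8/76 [-4,-13,0]-9/76
3 [0,0,35]0/76 [0,0,35]0/76 [0,0,34]0/76
```

>>> apply_moves:
  targets:
    - {"travel": [13, 2, 0], "roll": -8.4, "jaw": 76}
    - {"travel": [13, 5, 0], "roll": -8.4, "jaw": 76}
    - {"travel": [12, 6, 0], "roll": -8.4, "jaw": 76}
    - {"travel": [11, 8, 0], "roll": -8.4, "jaw": 76}
    - {"travel": [10, 10, 0], "roll": -8.4, "jaw": 76}
    - {"travel": [8, 10, 0], "roll": -8.4, "jaw": 76}
    - {"travel": [7, 12, 0], "roll": -8.4, "jaw": 76}
    - {"travel": [5, 13, 0], "roll": -8.4, "jaw": 76}
    - {"travel": [3, 13, 0], "roll": -8.4, "jaw": 76}
    - {"travel": [1, 14, 0], "roll": -8.4, "jaw": 76}

```text
clock: 20.4
tool_pos: [0.5692, -0.2535, 0.1466]
orientation: [179.9, -0.1, -158.1]
force: [0.8, -0.4, -0.1]
opening: 0.076
gripper_force: 0.0
```

>>> apply_moves:
  targets:
    - {"travel": [-1, 13, 0], "roll": -8.4, "jaw": 76}
    - {"travel": [-3, 13, 0], "roll": -8.4, "jaw": 76}
    - {"travel": [-5, 13, 0], "roll": -8.4, "jaw": 76}
    - {"travel": [-7, 12, 0], "roll": -8.4, "jaw": 76}
    - {"travel": [-8, 11, 0], "roll": -8.4, "jaw": 76}
    - {"travel": [-10, 9, 0], "roll": -8.4, "jaw": 76}
    - {"travel": [-11, 8, 0], "roll": -8.4, "jaw": 76}
    - {"travel": [-12, 6, 0], "roll": -8.4, "jaw": 76}
    - {"travel": [-13, 4, 0], "roll": -8.4, "jaw": 76}
    - {"travel": [-14, 3, 0], "roll": -8.4, "jaw": 76}

```text
clock: 21.4
tool_pos: [0.5282, -0.1238, 0.1468]
orientation: [179.9, 0.0, -74.1]
force: [0.1, 0.0, 0.4]
opening: 0.076
gripper_force: 0.0
```

>>> apply_moves:
  targets:
    - {"travel": [-13, 0, 0], "roll": -8.4, "jaw": 76}
    - {"travel": [-14, -1, 0], "roll": -8.4, "jaw": 76}
    - {"travel": [-13, -4, 0], "roll": -8.4, "jaw": 76}
    - {"travel": [-12, -5, 0], "roll": -8.4, "jaw": 76}
    - {"travel": [-12, -7, 0], "roll": -8.4, "jaw": 76}
    - {"travel": [-10, -9, 0], "roll": -8.4, "jaw": 76}
    - {"travel": [-9, -10, 0], "roll": -8.4, "jaw": 76}
    - {"travel": [-7, -12, 0], "roll": -8.4, "jaw": 76}
    - {"travel": [-6, -12, 0], "roll": -8.4, "jaw": 76}
    - {"travel": [-4, -13, 0], "roll": -8.4, "jaw": 76}

```text
clock: 22.4
tool_pos: [0.4872, 0.0049, 0.1469]
orientation: [180.0, 0.1, 9.9]
force: [-0.2, 0.4, -0.5]
opening: 0.0759
gripper_force: 0.0
```

```bash
python3 - <<'E'
from h import *
plan([(.4887,.0045,.046,9.8,76,35)])
w=ctrl.snapshot('wrist');save(w,'w5')
E
```

```text
at [0.4872 0.0049 0.1469] yaw 9.9 [1.8e+02 1.0e-01 9.9e+00]
0 [0,0,34]0/76 [1,0,33]0/76 [0,1,34]0/76
```

View pics/w5.png

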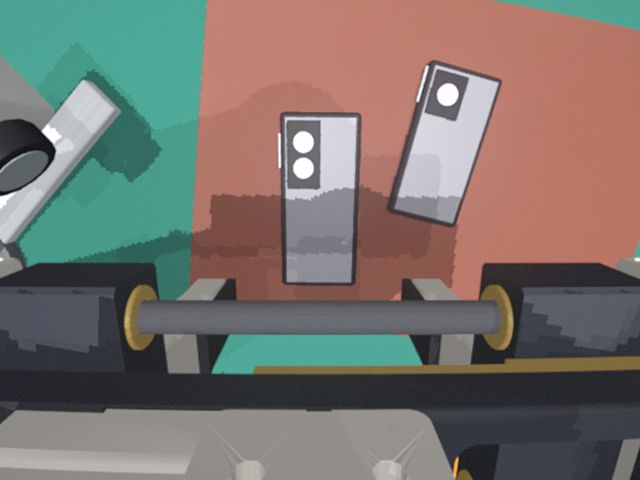

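The mid phone is centred at column 320 and straight in the tool. Descending to grip.

>>> apply_moves:
  targets:
    - {"travel": [0, 0, 34], "roll": 0, "jaw": 76}
    - {"travel": [1, 0, 34], "roll": 0, "jaw": 76}
    - {"travel": [0, 0, 34], "roll": 0, "jaw": 76}
    - {"travel": [0, 0, 15], "roll": 0, "jaw": 76}
    - {"travel": [0, 0, 3], "roll": 0, "jaw": 76}
    - {"travel": [0, 0, 0], "roll": 0, "jaw": 76}
    - {"travel": [0, 0, 0], "roll": 0, "jaw": 76}

```text
clock: 23.15
tool_pos: [0.4899, 0.005, 0.0283]
orientation: [-180.0, -0.1, 9.7]
force: [1.3, 0.2, -0.5]
opening: 0.0762
gripper_force: 0.0
```

>>> apply_moves:
  targets:
    - {"travel": [-1, 0, 2], "roll": 0, "jaw": 76}
    - {"travel": [0, 0, 0], "roll": 0, "jaw": 40}
    - {"travel": [0, 0, 0], "roll": 0, "jaw": 40}
    - {"travel": [0, 0, 0], "roll": 0, "jaw": 40}
    - {"travel": [0, 0, 0], "roll": 0, "jaw": 40}
    - {"travel": [0, 0, 0], "roll": 0, "jaw": 40}
    - {"travel": [0, 0, -10], "roll": 0, "jaw": 40}
    - {"travel": [0, 0, -20], "roll": 0, "jaw": 40}
    - {"travel": [0, 0, -30], "roll": 0, "jaw": 40}
    - {"travel": [0, 0, -30], "roll": 0, "jaw": 40}

```text
clock: 24.15
tool_pos: [0.4876, 0.0044, 0.1166]
orientation: [180.0, 0.1, 9.8]
force: [0.8, -0.6, -1.4]
opening: 0.0575
gripper_force: 30.0
```

```bash
python3 - <<'E'
from h import *
o=ctrl.get_obs();print(o['opening'],o['gripper_force'],o['force'],o['moment'])
I=insp(.065,.029,-.025);print(I)
f=lambda k,z:(*I[k][:2],z,I[k][2],40,30)
plan([(.455,.04,.14,-20,40,30),f('b',.1326)])
# phone end rows in the wrist view: brightness profile along column 345
w=ctrl.snapshot('wrist');np.save('wm',w);print(w[60:240:6,345].sum(1).tolist())
w5=cv2.imread('pics/w5.png');print(w5[60:240:6,345].astype(int).sum(1).tolist())
E
```

```text
0.05752083434448105 29.979844093322754 [ 0.76743283 -0.62642988 -1.37869348] [-0.00176601  0.04592839  0.00053217]
{'b': (np.float64(0.4123), np.float64(0.1081), -36.2), 'p': (np.float64(0.4567), np.float64(0.062), -126.2), 's': (np.float64(0.514), np.float64(0.0337), -216.2)}
at [0.4876 0.0044 0.1166] yaw 9.8 [1.8e+02 1.0e-01 9.8e+00]
0 [-7,-10,-6]7/40 [-7,-9,-6]8/40 [-9,-9,-6]7/40 [-10,-7,-5]8/40 [-21,-16,2]5/40 [-23,-15,3]6/40 [-23,-12,2]5/40
[431, 433, 433, 442, 234, 445, 653, 650, 652, 654, 654, 653, 654, 657, 655, 656, 657, 653, 656, 655, 652, 646, 638, 640, 638, 443, 440, 438, 433, 423]
[439, 435, 433, 432, 436, 441, 438, 441, 443, 250, 645, 646, 643, 647, 645, 641, 643, 645, 640, 637, 635, 622, 430, 424, 422, 421, 421, 419, 406, 414]
```

>>> apply_moves:
  targets:
    - {"travel": [-7, -10, -6], "roll": 7, "jaw": 40}
    - {"travel": [-7, -9, -6], "roll": 8, "jaw": 40}
    - {"travel": [-9, -9, -6], "roll": 7, "jaw": 40}
    - {"travel": [-10, -7, -5], "roll": 8, "jaw": 40}
    - {"travel": [-21, -16, 2], "roll": 5, "jaw": 40}
    - {"travel": [-23, -15, 3], "roll": 6, "jaw": 40}
    - {"travel": [-23, -12, 2], "roll": 5, "jaw": 40}
    - {"travel": [0, 0, 0], "roll": 0, "jaw": 40}
    - {"travel": [0, 0, 0], "roll": 0, "jaw": 40}
    - {"travel": [0, 0, 0], "roll": 0, "jaw": 40}

```text
clock: 25.2
tool_pos: [0.4138, 0.1082, 0.1317]
orientation: [-180.0, -0.0, -36.1]
force: [0.9, -0.4, -1.1]
opening: 0.0576
gripper_force: 30.0
```

```bash
python3 - <<'E'
from h import *
I=insp(.065,.029,-.025)
f=lambda k,z:(*I[k][:2],z,I[k][2],40,30)
plan([f('b',.1326)]);plan([f('p',.1326),f('s',.1326)])
E
```

```text
at [0.4138 0.1082 0.1317] yaw -36.1 [-180.    -0.   -36.1]
0 [-1,1,-1]0/40
at [0.4138 0.1082 0.1317] yaw -36.1 [-180.    -0.   -36.1]
0 [5,1,0]8/40 [5,0,0]7/40 [6,0,0]8/40 [5,-1,0]7/40 [5,-2,0]8/40 [4,-2,0]7/40 [5,-3,-1]8/40 [4,-4,0]7/40 [3,-4,0]8/40 [3,-4,0]7/40
1 [2,-5,0]8/40 [2,-5,0]7/40 [-1,-5,0]8/40 [-2,-5,0]7/40 [-2,-5,0]8/40 [-3,-5,0]7/40 [-3,-4,0]8/40 [-4,-3,0]7/40 [-4,-3,0]8/40 [-5,-3,0]7/40
2 [-5,-2,0]8/40 [-5,-1,0]7/40 [-6,0,0]8/40 [-5,0,0]7/40
```

>>> apply_moves:
  targets:
    - {"travel": [0, 0, 0], "roll": 0, "jaw": 40}
    - {"travel": [0, 0, 0], "roll": 0, "jaw": 40}
    - {"travel": [0, 0, 0], "roll": 0, "jaw": 40}
    - {"travel": [0, 0, 0], "roll": 0, "jaw": 40}
    - {"travel": [0, 0, 0], "roll": 0, "jaw": 40}
    - {"travel": [0, 0, 0], "roll": 0, "jaw": 40}
    - {"travel": [0, 0, 0], "roll": 0, "jaw": 40}
    - {"travel": [0, 0, 0], "roll": 0, "jaw": 40}

```text
clock: 26.0
tool_pos: [0.4136, 0.1085, 0.1316]
orientation: [-180.0, -0.0, -36.2]
force: [-0.6, -0.1, -1.3]
opening: 0.0575
gripper_force: 30.0
```

>>> apply_moves:
  targets:
    - {"travel": [5, 1, 0], "roll": 8, "jaw": 40}
    - {"travel": [5, 0, 0], "roll": 7, "jaw": 40}
    - {"travel": [6, 0, 0], "roll": 8, "jaw": 40}
    - {"travel": [5, -1, 0], "roll": 7, "jaw": 40}
    - {"travel": [5, -2, 0], "roll": 8, "jaw": 40}
    - {"travel": [4, -2, 0], "roll": 7, "jaw": 40}
    - {"travel": [5, -3, -1], "roll": 8, "jaw": 40}
    - {"travel": [4, -4, 0], "roll": 7, "jaw": 40}
    - {"travel": [3, -4, 0], "roll": 8, "jaw": 40}
    - {"travel": [3, -4, 0], "roll": 7, "jaw": 40}

```text
clock: 27.0
tool_pos: [0.4495, 0.0699, 0.1326]
orientation: [-180.0, 0.0, -111.5]
force: [0.6, 0.5, -1.5]
opening: 0.0572
gripper_force: 30.0
```

>>> apply_moves:
  targets:
    - {"travel": [2, -5, 0], "roll": 8, "jaw": 40}
    - {"travel": [2, -5, 0], "roll": 7, "jaw": 40}
    - {"travel": [0, 0, 0], "roll": 0, "jaw": 40}
    - {"travel": [0, 0, 0], "roll": 0, "jaw": 40}
    - {"travel": [0, 0, 0], "roll": 0, "jaw": 40}
    - {"travel": [0, 0, 0], "roll": 0, "jaw": 40}
    - {"travel": [0, 0, 0], "roll": 0, "jaw": 40}
    - {"travel": [0, 0, 0], "roll": 0, "jaw": 40}
    - {"travel": [0, 0, 0], "roll": 0, "jaw": 40}
    - {"travel": [0, 0, 0], "roll": 0, "jaw": 40}

```text
clock: 28.0
tool_pos: [0.4566, 0.0622, 0.1326]
orientation: [-180.0, 0.0, -126.2]
force: [0.2, -0.1, -2.7]
opening: 0.0576
gripper_force: 30.0
```

```bash
python3 - <<'E'
from h import *
I=insp(.065,.029,-.025)
f=lambda k,z:(*I[k][:2],z,I[k][2],40,30)
plan([f('p',.1326)]);plan([f('s',.1326)])
E
```

```text
at [0.4566 0.0622 0.1326] yaw -126.2 [-180.     0.  -126.2]
0 [0,0,0]0/40
at [0.4566 0.0622 0.1326] yaw -126.2 [-180.     0.  -126.2]
0 [-1,-5,0]8/40 [-2,-5,0]7/40 [-2,-5,0]8/40 [-3,-5,0]7/40 [-3,-4,0]8/40 [-4,-3,0]7/40 [-5,-4,0]8/40 [-4,-2,0]7/40 [-5,-2,0]8/40 [-5,-1,0]7/40
1 [-6,0,0]8/40 [-5,0,0]7/40
```

>>> apply_moves:
  targets:
    - {"travel": [-1, -5, 0], "roll": 8, "jaw": 40}
    - {"travel": [-2, -5, 0], "roll": 7, "jaw": 40}
    - {"travel": [-2, -5, 0], "roll": 8, "jaw": 40}
    - {"travel": [-3, -5, 0], "roll": 7, "jaw": 40}
    - {"travel": [-3, -4, 0], "roll": 8, "jaw": 40}
    - {"travel": [-4, -3, 0], "roll": 7, "jaw": 40}
    - {"travel": [-5, -4, 0], "roll": 8, "jaw": 40}
    - {"travel": [-4, -2, 0], "roll": 7, "jaw": 40}
    - {"travel": [-5, -2, 0], "roll": 8, "jaw": 40}
    - {"travel": [-5, -1, 0], "roll": 7, "jaw": 40}

```text
clock: 29.0
tool_pos: [0.5042, 0.0383, 0.1325]
orientation: [-180.0, -0.0, 158.5]
force: [0.3, 0.2, -1.7]
opening: 0.0574
gripper_force: 30.0
```

>>> apply_moves:
  targets:
    - {"travel": [-6, 0, 0], "roll": 8, "jaw": 40}
    - {"travel": [-5, 0, 0], "roll": 7, "jaw": 40}
    - {"travel": [0, 0, 0], "roll": 0, "jaw": 40}
    - {"travel": [0, 0, 0], "roll": 0, "jaw": 40}
    - {"travel": [0, 0, 0], "roll": 0, "jaw": 40}
    - {"travel": [0, 0, 0], "roll": 0, "jaw": 40}
    - {"travel": [0, 0, 0], "roll": 0, "jaw": 40}
    - {"travel": [0, 0, 0], "roll": 0, "jaw": 40}
    - {"travel": [0, 0, 0], "roll": 0, "jaw": 40}
    - {"travel": [0, 0, 0], "roll": 0, "jaw": 40}

```text
clock: 30.0
tool_pos: [0.514, 0.0339, 0.1326]
orientation: [180.0, 0.0, 143.8]
force: [0.4, 1.0, -1.8]
opening: 0.0578
gripper_force: 30.0
```

```bash
python3 - <<'E'
from h import *
I=insp(.065,.029,-.025)
f=lambda k,z:(*I[k][:2],z,I[k][2],40,30)
plan([f('s',.1326)]);plan([(.506,-.409,.15,-270,40,38),(.506,-.409,.03,-270,40,25)])
E
```

```text
at [0.514  0.0339 0.1326] yaw -216.2 [180.    0.  143.8]
0 [0,0,0]0/40
at [0.514  0.0339 0.1326] yaw -216.2 [180.    0.  143.8]
0 [-21,-30,-1]4/40 [-24,-29,-2]5/40 [-25,-26,-1]4/40 [-28,-25,-2]5/40 [-29,-22,-1]4/40 [-31,-20,-2]5/40 [-33,-17,-1]4/40 [-34,-15,-2]5/40 [-35,-12,-1]4/40 [-35,-10,-1]5/40
1 [-37,-6,-2]4/40 [-36,-4,-1]5/40 [0,0,24]0/40 [0,0,24]0/40 [0,0,24]0/40 [0,0,24]0/40 [0,0,24]0/40
```

>>> apply_moves:
  targets:
    - {"travel": [-21, -30, -1], "roll": 4, "jaw": 40}
    - {"travel": [-24, -29, -2], "roll": 5, "jaw": 40}
    - {"travel": [-25, -26, -1], "roll": 4, "jaw": 40}
    - {"travel": [-28, -25, -2], "roll": 5, "jaw": 40}
    - {"travel": [-29, -22, -1], "roll": 4, "jaw": 40}
    - {"travel": [-31, -20, -2], "roll": 5, "jaw": 40}
    - {"travel": [-33, -17, -1], "roll": 4, "jaw": 40}
    - {"travel": [-34, -15, -2], "roll": 5, "jaw": 40}
    - {"travel": [-35, -12, -1], "roll": 4, "jaw": 40}
    - {"travel": [-35, -10, -1], "roll": 5, "jaw": 40}

```text
clock: 31.0
tool_pos: [0.5067, -0.3365, 0.1466]
orientation: [180.0, 0.0, 98.6]
force: [1.5, 0.1, -1.5]
opening: 0.0574
gripper_force: 30.0
```

>>> apply_moves:
  targets:
    - {"travel": [-37, -6, -2], "roll": 4, "jaw": 40}
    - {"travel": [-36, -4, -1], "roll": 5, "jaw": 40}
    - {"travel": [0, 0, 0], "roll": 0, "jaw": 40}
    - {"travel": [0, 0, 24], "roll": 0, "jaw": 40}
    - {"travel": [0, 0, 24], "roll": 0, "jaw": 40}
    - {"travel": [0, 0, 24], "roll": 0, "jaw": 40}
    - {"travel": [0, 0, 24], "roll": 0, "jaw": 40}
    - {"travel": [0, 0, 20], "roll": 0, "jaw": 40}
    - {"travel": [0, 0, 3], "roll": 0, "jaw": 40}
    - {"travel": [0, 0, 0], "roll": 0, "jaw": 40}

```text
clock: 32.0
tool_pos: [0.5055, -0.4084, 0.0302]
orientation: [-179.9, -0.0, 89.8]
force: [0.1, 0.6, -0.8]
opening: 0.0575
gripper_force: 30.0
```

>>> apply_moves:
  targets:
    - {"travel": [0, 0, 3], "roll": 0, "jaw": 40}
    - {"travel": [0, 0, 1], "roll": 0, "jaw": 40}
    - {"travel": [0, 0, 0], "roll": 0, "jaw": 70}
    - {"travel": [0, 0, 0], "roll": 0, "jaw": 70}
    - {"travel": [0, 0, 0], "roll": 0, "jaw": 70}
    - {"travel": [0, 0, -10], "roll": 0, "jaw": 70}
    - {"travel": [0, 0, -30], "roll": 0, "jaw": 72}
    - {"travel": [0, 0, -40], "roll": -8, "jaw": 74}
    - {"travel": [0, 0, -40], "roll": -8, "jaw": 74}
    - {"travel": [0, 0, 0], "roll": 0, "jaw": 74}

```text
clock: 33.0
tool_pos: [0.5087, -0.4106, 0.1542]
orientation: [179.6, 0.5, 106.1]
force: [0.6, 0.4, 1.8]
opening: 0.0739
gripper_force: 0.0
```

```bash
python3 - <<'E'
from h import *
s=ctrl.snapshot('side');s2=np.load('s2.npy');t=ctrl.snapshot('top');t2=np.load('t2.npy')
# small phone unchanged? compare region
print(np.abs(s.astype(int)-s2)[225:268,285:345].mean(),np.abs(t.astype(int)-t2)[203:260,330:360].mean())
def grey(a): 
    a=a.astype(int);m=(a.max(2)-a.min(2)<25)&(a.mean(2)>110);return m
for n,a,(x0,y0,x1,y1) in(('now',s,(280,220,350,275)),('old',s2,(280,220,350,275)),('nowT',t,(325,195,365,265)),('oldT',t2,(325,195,365,265))):
    ys,xs=np.nonzero(grey(a)[y0:y1,x0:x1]);print(n,len(xs),(xs.mean()+x0).round(1) if len(xs) else 0,(ys.mean()+y0).round(1) if len(xs) else 0)
plan([(.5685,-.0715,.15,-2.9,76,40),(.5685,-.0715,.046,-2.9,76,35)],rstep=8.4)
E
```

```text
14.43720930232558 13.57056530214425
now 735 317.6 244.8
old 1082 313.3 252.9
nowT 1021 345.0 232.5
oldT 1011 345.0 232.3
at [ 0.5063 -0.4089  0.1489] yaw -254.2 [1.798e+02 1.000e-01 1.058e+02]
0 [10,5,0]-8/76 [10,7,0]-9/76 [8,7,0]-8/76 [7,9,0]-9/76 [6,10,0]-8/76 [4,11,0]-8/76 [3,11,0]-9/76 [1,11,0]-8/76 [-1,12,0]-8/76 [-2,11,0]-9/76
1 [-4,11,0]-8/76 [-5,10,0]-9/76 [-7,9,0]-8/76 [-8,8,-1]-8/76 [-9,7,0]-9/76 [-10,5,0]-8/76 [-11,4,0]-8/76 [-11,2,0]-9/76 [-12,1,0]-8/76 [-11,-1,0]-9/76
2 [-11,-3,0]-8/76 [-11,-5,0]-8/76 [-10,-5,0]-9/76 [-8,-8,0]-8/76 [-8,-8,0]-8/76 [-7,-9,0]-9/76 [-5,-11,0]-8/76 [-3,-10,0]-9/76 [-2,-12,0]-8/76 [0,-11,0]-8/76
3 [0,0,35]0/76 [0,0,34]0/76 [0,0,35]0/76
```

Small phone unmoved (top centroid is the same). Going to it: total turn 251.3°, i.e. 30 rows of 8.4.

>>> apply_moves:
  targets:
    - {"travel": [10, 5, 0], "roll": -8.4, "jaw": 76}
    - {"travel": [10, 7, 0], "roll": -8.4, "jaw": 76}
    - {"travel": [8, 7, 0], "roll": -8.4, "jaw": 76}
    - {"travel": [7, 9, 0], "roll": -8.4, "jaw": 76}
    - {"travel": [6, 10, 0], "roll": -8.4, "jaw": 76}
    - {"travel": [4, 11, 0], "roll": -8.4, "jaw": 76}
    - {"travel": [3, 11, 0], "roll": -8.4, "jaw": 76}
    - {"travel": [1, 11, 0], "roll": -8.4, "jaw": 76}
    - {"travel": [-1, 12, 0], "roll": -8.4, "jaw": 76}
    - {"travel": [-2, 11, 0], "roll": -8.4, "jaw": 76}

```text
clock: 34.1
tool_pos: [0.5254, -0.2953, 0.1455]
orientation: [179.9, -0.1, -169.9]
force: [0.4, -0.1, 0.2]
opening: 0.076
gripper_force: 0.0
```

>>> apply_moves:
  targets:
    - {"travel": [-4, 11, 0], "roll": -8.4, "jaw": 76}
    - {"travel": [-5, 10, 0], "roll": -8.4, "jaw": 76}
    - {"travel": [-7, 9, 0], "roll": -8.4, "jaw": 76}
    - {"travel": [-8, 8, 0], "roll": -8.4, "jaw": 76}
    - {"travel": [-9, 7, 0], "roll": -8.4, "jaw": 76}
    - {"travel": [-10, 5, 0], "roll": -8.4, "jaw": 76}
    - {"travel": [-11, 4, 0], "roll": -8.4, "jaw": 76}
    - {"travel": [-11, 2, 0], "roll": -8.4, "jaw": 76}
    - {"travel": [-12, 1, 0], "roll": -8.4, "jaw": 76}
    - {"travel": [-11, -1, 0], "roll": -8.4, "jaw": 76}

```text
clock: 35.1
tool_pos: [0.5449, -0.183, 0.1456]
orientation: [179.9, 0.0, -85.9]
force: [0.6, 0.0, 0.1]
opening: 0.0763
gripper_force: 0.0
```

>>> apply_moves:
  targets:
    - {"travel": [-11, -3, 0], "roll": -8.4, "jaw": 76}
    - {"travel": [-11, -5, 0], "roll": -8.4, "jaw": 76}
    - {"travel": [-10, -5, 0], "roll": -8.4, "jaw": 76}
    - {"travel": [-8, -8, 0], "roll": -8.4, "jaw": 76}
    - {"travel": [-8, -8, 0], "roll": -8.4, "jaw": 76}
    - {"travel": [-7, -9, 0], "roll": -8.4, "jaw": 76}
    - {"travel": [-5, -11, 0], "roll": -8.4, "jaw": 76}
    - {"travel": [-3, -10, 0], "roll": -8.4, "jaw": 76}
    - {"travel": [-2, -12, 0], "roll": -8.4, "jaw": 76}
    - {"travel": [0, -11, 0], "roll": -8, "jaw": 76}

```text
clock: 36.1
tool_pos: [0.5651, -0.0707, 0.1456]
orientation: [180.0, 0.1, -2.3]
force: [-0.3, 0.5, 0.0]
opening: 0.0757
gripper_force: 0.0
```

```bash
python3 - <<'E'
from h import *
plan([(.5685,-.0715,.046,-2.9,76,35)])
T=tool();w=ctrl.snapshot('wrist').astype(int)
m=((w.max(2)-w.min(2)<30)&(w.mean(2)>120)).astype(np.uint8);m[262:]=0
m=cv2.morphologyEx(m,cv2.MORPH_OPEN,np.ones((5,5)))
n,l,st,c=cv2.connectedComponentsWithStats(m)
for i in range(1,n):
    if st[i,4]>800:
        cn=cv2.findContours((l==i).astype(np.uint8),0,2)[0][0];r=cv2.minAreaRect(cn);b=cv2.boxPoints(r)
        print(st[i],b.round(0).tolist(),atz('wrist',b,.014,T).round(3).tolist())
E
```

```text
at [ 0.5651 -0.0707  0.1456] yaw -2.3 [ 1.8e+02  1.0e-01 -2.3e+00]
0 [1,0,33]0/76 [1,0,33]0/76 [1,1,34]1/76
[ 290  164   65   98 4563] [[290.0, 164.0], [354.0, 164.0], [354.0, 261.0], [290.0, 261.0]] [[0.625, -0.052, 0.014], [0.623, -0.098, 0.014], [0.55, -0.097, 0.014], [0.552, -0.048, 0.014]]
```

>>> apply_moves:
  targets:
    - {"travel": [1, 0, 33], "roll": 0, "jaw": 76}
    - {"travel": [1, 1, 33], "roll": 0, "jaw": 76}
    - {"travel": [1, 1, 34], "roll": 0.5, "jaw": 76}
    - {"travel": [0, 0, 15], "roll": 0, "jaw": 76}
    - {"travel": [0, 0, 4], "roll": 0, "jaw": 76}
    - {"travel": [0, 0, 0], "roll": 0, "jaw": 76}
    - {"travel": [0, 0, 0], "roll": 0, "jaw": 76}

```text
clock: 36.85
tool_pos: [0.5687, -0.0734, 0.0276]
orientation: [180.0, 0.0, -3.2]
force: [1.0, -0.6, -0.5]
opening: 0.0759
gripper_force: 0.0
```

>>> apply_moves:
  targets:
    - {"travel": [0, 0, 1.5], "roll": 0, "jaw": 76}
    - {"travel": [0, 0, 0], "roll": 0, "jaw": 40}
    - {"travel": [0, 0, 0], "roll": 0, "jaw": 40}
    - {"travel": [0, 0, 0], "roll": 0, "jaw": 40}
    - {"travel": [0, 0, 0], "roll": 0, "jaw": 40}
    - {"travel": [0, 0, 0], "roll": 0, "jaw": 40}
    - {"travel": [0, 0, -10], "roll": 0, "jaw": 40}
    - {"travel": [0, 0, -20], "roll": 0, "jaw": 40}
    - {"travel": [0, 0, -30], "roll": 0, "jaw": 40}
    - {"travel": [0, 0, -30], "roll": 0, "jaw": 40}

```text
clock: 37.85
tool_pos: [0.5682, -0.0734, 0.1172]
orientation: [180.0, 0.1, -3.1]
force: [1.0, -0.3, -0.5]
opening: 0.054
gripper_force: 30.0
```

```bash
python3 - <<'E'
from h import *
o=ctrl.get_obs();print(o['opening'],o['gripper_force'],o['force'])
I=insp(.055,.027)
f=lambda k,z:(*I[k][:2],z,I[k][2],40,30)
plan([(.5,-.0,.15,-30,40,30),f('b',.1326)])
w=ctrl.snapshot('wrist');print(w[100:260:6,345].sum(1).tolist())
E
```

```text
0.05398301555298551 29.991416037082672 [ 1.02172761 -0.29332486 -0.48370253]
at [ 0.5682 -0.0734  0.1172] yaw -3.1 [ 1.8e+02  1.0e-01 -3.1e+00]
0 [-18,-17,-8]7/40 [-20,-15,-8]6/40 [-22,-13,-9]7/40 [-23,-11,-8]7/40 [-26,-12,4]2/40 [-27,-11,5]1/40 [-26,-11,4]2/40 [-27,-10,5]1/40
[459, 452, 455, 455, 452, 452, 456, 459, 417, 423, 426, 422, 262, 271, 637, 668, 669, 452, 459, 457, 454, 445, 443, 445, 447, 446, 449]
```

>>> apply_moves:
  targets:
    - {"travel": [-18, -17, -8], "roll": 7, "jaw": 40}
    - {"travel": [-20, -15, -8], "roll": 6, "jaw": 40}
    - {"travel": [-22, -13, -9], "roll": 7, "jaw": 40}
    - {"travel": [-23, -11, -8], "roll": 7, "jaw": 40}
    - {"travel": [-26, -12, 4], "roll": 2, "jaw": 40}
    - {"travel": [-27, -11, 5], "roll": 1, "jaw": 40}
    - {"travel": [-26, -11, 4], "roll": 2, "jaw": 40}
    - {"travel": [-27, -10, 5], "roll": 1, "jaw": 40}
    - {"travel": [0, 0, 0], "roll": 0, "jaw": 40}
    - {"travel": [0, 0, 0], "roll": 0, "jaw": 40}

```text
clock: 38.9
tool_pos: [0.4344, 0.0953, 0.1316]
orientation: [-180.0, -0.0, -36.0]
force: [0.8, 0.5, -2.3]
opening: 0.0537
gripper_force: 30.0
```

>>> apply_moves:
  targets:
    - {"travel": [0, 0, 0], "roll": 0, "jaw": 40}
    - {"travel": [0, 0, 0], "roll": 0, "jaw": 40}
    - {"travel": [0, 0, 0], "roll": 0, "jaw": 40}
    - {"travel": [0, 0, 0], "roll": 0, "jaw": 40}
    - {"travel": [0, 0, 0], "roll": 0, "jaw": 40}
    - {"travel": [0, 0, 0], "roll": 0, "jaw": 40}
    - {"travel": [0, 0, 0], "roll": 0, "jaw": 40}
    - {"travel": [0, 0, 0], "roll": 0, "jaw": 40}
    - {"travel": [0, 0, 0], "roll": 0, "jaw": 40}

```text
clock: 39.8
tool_pos: [0.4346, 0.0949, 0.1311]
orientation: [-180.0, -0.0, -36.1]
force: [0.2, 0.7, -1.4]
opening: 0.0537
gripper_force: 30.0
```

```bash
python3 - <<'E'
from h import *
I=insp(.055,.027)
f=lambda k,z:(*I[k][:2],z,I[k][2],40,30)
plan([f('b',.1326)]);plan([f('p',.1326)])
E
```

```text
at [0.4346 0.0949 0.1311] yaw -36.1 [-180.    -0.   -36.1]
0 [-1,0,-2]0/40
at [0.4346 0.0949 0.1311] yaw -36.1 [-180.    -0.   -36.1]
0 [3,2,0]8/40 [4,2,0]7/40 [3,2,0]8/40 [4,1,-1]7/40 [4,0,0]8/40 [4,0,0]7/40 [4,0,0]8/40 [3,-1,0]7/40 [4,-2,0]8/40 [3,-2,0]7/40
1 [4,-2,0]8/40 [2,-3,-1]7/40
```

>>> apply_moves:
  targets:
    - {"travel": [3, 2, 0], "roll": 8, "jaw": 40}
    - {"travel": [4, 2, 0], "roll": 7, "jaw": 40}
    - {"travel": [3, 2, 0], "roll": 8, "jaw": 40}
    - {"travel": [4, 1, -1], "roll": 7, "jaw": 40}
    - {"travel": [4, 0, 0], "roll": 8, "jaw": 40}
    - {"travel": [4, 0, 0], "roll": 7, "jaw": 40}
    - {"travel": [4, 0, 0], "roll": 8, "jaw": 40}
    - {"travel": [3, -1, 0], "roll": 7, "jaw": 40}
    - {"travel": [4, -2, 0], "roll": 8, "jaw": 40}
    - {"travel": [3, -2, 0], "roll": 7, "jaw": 40}

```text
clock: 40.8
tool_pos: [0.446, 0.0576, 0.132]
orientation: [180.0, -0.0, -111.4]
force: [0.8, 0.2, -1.3]
opening: 0.0534
gripper_force: 30.0
```

>>> apply_moves:
  targets:
    - {"travel": [4, -2, 0], "roll": 8, "jaw": 40}
    - {"travel": [2, -3, -1], "roll": 7, "jaw": 40}
    - {"travel": [0, 0, 0], "roll": 0, "jaw": 40}
    - {"travel": [0, 0, 0], "roll": 0, "jaw": 40}
    - {"travel": [0, 0, 0], "roll": 0, "jaw": 40}
    - {"travel": [0, 0, 0], "roll": 0, "jaw": 40}
    - {"travel": [0, 0, 0], "roll": 0, "jaw": 40}
    - {"travel": [0, 0, 0], "roll": 0, "jaw": 40}
    - {"travel": [0, 0, 0], "roll": 0, "jaw": 40}
    - {"travel": [0, 0, 0], "roll": 0, "jaw": 40}

```text
clock: 41.8
tool_pos: [0.4481, 0.0501, 0.1331]
orientation: [-180.0, 0.0, -126.1]
force: [-0.1, 0.4, -1.3]
opening: 0.0536
gripper_force: 30.0
```

```bash
python3 - <<'E'
from h import *
I=insp(.055,.027)
f=lambda k,z:(*I[k][:2],z,I[k][2],40,30)
plan([f('p',.1326)]);plan([f('s',.1326)])
E
```

```text
at [0.4481 0.0501 0.1331] yaw -126.1 [-180.     0.  -126.1]
0 [0,0,0]0/40
at [0.4481 0.0501 0.1331] yaw -126.1 [-180.     0.  -126.1]
0 [-2,-3,0]8/40 [-3,-3,0]7/40 [-3,-2,0]8/40 [-3,-2,0]7/40 [-4,-2,0]8/40 [-4,-1,0]7/40 [-4,-1,0]8/40 [-4,0,0]7/40 [-3,1,0]8/40 [-4,1,0]7/40
1 [-4,1,0]8/40 [-3,2,0]7/40
```

>>> apply_moves:
  targets:
    - {"travel": [-2, -3, 0], "roll": 8, "jaw": 40}
    - {"travel": [-3, -3, 0], "roll": 7, "jaw": 40}
    - {"travel": [-3, -2, 0], "roll": 8, "jaw": 40}
    - {"travel": [-3, -2, 0], "roll": 7, "jaw": 40}
    - {"travel": [-4, -2, 0], "roll": 8, "jaw": 40}
    - {"travel": [-4, -1, 0], "roll": 7, "jaw": 40}
    - {"travel": [-4, -1, 0], "roll": 8, "jaw": 40}
    - {"travel": [-4, 0, 0], "roll": 7, "jaw": 40}
    - {"travel": [-3, 1, 0], "roll": 8, "jaw": 40}
    - {"travel": [-4, 1, 0], "roll": 7, "jaw": 40}

```text
clock: 42.8
tool_pos: [0.4871, 0.0504, 0.133]
orientation: [-180.0, -0.0, 158.6]
force: [0.2, 0.7, -1.7]
opening: 0.0535
gripper_force: 30.0
```

>>> apply_moves:
  targets:
    - {"travel": [-4, 1, 0], "roll": 8, "jaw": 40}
    - {"travel": [-3, 2, 0], "roll": 7, "jaw": 40}
    - {"travel": [0, 0, 0], "roll": 0, "jaw": 40}
    - {"travel": [0, 0, 0], "roll": 0, "jaw": 40}
    - {"travel": [0, 0, 0], "roll": 0, "jaw": 40}
    - {"travel": [0, 0, 0], "roll": 0, "jaw": 40}
    - {"travel": [0, 0, 0], "roll": 0, "jaw": 40}
    - {"travel": [0, 0, 0], "roll": 0, "jaw": 40}
    - {"travel": [0, 0, 0], "roll": 0, "jaw": 40}
    - {"travel": [0, 0, 0], "roll": 0, "jaw": 40}

```text
clock: 43.8
tool_pos: [0.4947, 0.0502, 0.1331]
orientation: [180.0, -0.0, 143.9]
force: [-0.7, 0.2, -1.6]
opening: 0.0537
gripper_force: 30.0
```

```bash
python3 - <<'E'
from h import *
I=insp(.055,.027)
f=lambda k,z:(*I[k][:2],z,I[k][2],40,30)
plan([f('s',.1326)]);plan([(.46,-.25,.15,-245,40,38),(.403,-.384,.15,-270,40,38),(.403,-.384,.03,-270,40,25)])
E
```

```text
at [0.4947 0.0502 0.1331] yaw -216.1 [180.   -0.  143.9]
0 [0,0,0]0/40
at [0.4947 0.0502 0.1331] yaw -216.1 [180.   -0.  143.9]
0 [-19,-33,-2]4/40 [-20,-31,-2]3/40 [-23,-31,-2]4/40 [-24,-29,-2]3/40 [-26,-27,-3]4/40 [-28,-25,-2]4/40 [-30,-24,-2]3/40 [-31,-22,-2]4/40 [-24,-27,0]6/40 [-27,-24,0]6/40
1 [-30,-22,0]7/40 [-31,-17,0]6/40 [0,0,24]0/40 [0,0,24]0/40 [0,0,24]0/40 [0,0,24]0/40 [0,0,24]0/40
```

>>> apply_moves:
  targets:
    - {"travel": [-19, -33, -2], "roll": 4, "jaw": 40}
    - {"travel": [-20, -31, -2], "roll": 3, "jaw": 40}
    - {"travel": [-23, -31, -2], "roll": 4, "jaw": 40}
    - {"travel": [-24, -29, -2], "roll": 3, "jaw": 40}
    - {"travel": [-26, -27, -3], "roll": 4, "jaw": 40}
    - {"travel": [-28, -25, -2], "roll": 4, "jaw": 40}
    - {"travel": [-30, -24, -2], "roll": 3, "jaw": 40}
    - {"travel": [-31, -22, -2], "roll": 4, "jaw": 40}
    - {"travel": [-24, -27, 0], "roll": 6, "jaw": 40}
    - {"travel": [-27, -24, 0], "roll": 6, "jaw": 40}

```text
clock: 44.8
tool_pos: [0.4312, -0.3184, 0.15]
orientation: [180.0, -0.0, 102.7]
force: [0.7, -0.9, -2.0]
opening: 0.0535
gripper_force: 30.0
```

>>> apply_moves:
  targets:
    - {"travel": [-30, -22, 0], "roll": 7, "jaw": 40}
    - {"travel": [-31, -17, 0], "roll": 6, "jaw": 40}
    - {"travel": [0, 0, 0], "roll": 0, "jaw": 40}
    - {"travel": [0, 0, 24], "roll": 0, "jaw": 40}
    - {"travel": [0, 0, 24], "roll": 0, "jaw": 40}
    - {"travel": [0, 0, 24], "roll": 0, "jaw": 40}
    - {"travel": [0, 0, 24], "roll": 0, "jaw": 40}
    - {"travel": [0, 0, 20], "roll": 0, "jaw": 40}
    - {"travel": [0, 0, 3], "roll": 0, "jaw": 40}
    - {"travel": [0, 0, 0], "roll": 0, "jaw": 40}

```text
clock: 45.8
tool_pos: [0.4032, -0.3834, 0.0308]
orientation: [-179.9, -0.0, 90.0]
force: [-0.5, 0.1, -1.5]
opening: 0.0536
gripper_force: 30.0
```

>>> apply_moves:
  targets:
    - {"travel": [0, 0, 3], "roll": 0, "jaw": 40}
    - {"travel": [0, 0, 1], "roll": 0, "jaw": 40}
    - {"travel": [0, 0, 0], "roll": 0, "jaw": 66}
    - {"travel": [0, 0, 0], "roll": 0, "jaw": 66}
    - {"travel": [0, 0, 0], "roll": 0, "jaw": 66}
    - {"travel": [0, 0, -10], "roll": 0, "jaw": 66}
    - {"travel": [0, 0, -30], "roll": 0, "jaw": 68}
    - {"travel": [0, 0, -45], "roll": 0, "jaw": 70}
    - {"travel": [0, 0, -45], "roll": 0, "jaw": 70}
    - {"travel": [0, 0, -45], "roll": 0, "jaw": 70}

```text
clock: 46.8
tool_pos: [0.4029, -0.3836, 0.2049]
orientation: [180.0, 0.0, 89.9]
force: [1.0, -0.9, -0.5]
opening: 0.0698
gripper_force: 0.0
```

>>> apply_moves:
  targets:
    - {"travel": [0, 0, -40], "roll": 0, "jaw": 70}
    - {"travel": [0, 0, 0], "roll": 0, "jaw": 70}

```text
clock: 47.0
tool_pos: [0.4055, -0.3854, 0.2496]
orientation: [179.5, 0.4, 90.0]
force: [0.5, -0.2, 0.5]
opening: 0.0704
gripper_force: 0.0
```

```bash
python3 - <<'E'
from h import *
plan([(.52,-.1,.25,-240,70),(.5485,.187,.25,-216.2,70)])
E
```

```text
at [ 0.4055 -0.3854  0.2496] yaw -270.1 [179.5   0.4  90. ]
0 [36,14,0]-4/70 [34,17,0]-4/70 [34,19,0]-3/70 [32,21,0]-4/70 [31,23,0]-4/70 [29,25,0]-4/70 [27,27,0]-3/70 [26,29,0]-4/70 [29,21,0]-3/70 [29,22,0]-3/70
1 [26,24,0]-3/70 [26,25,0]-3/70 [24,27,0]-3/70 [23,28,0]-3/70 [22,29,0]-3/70 [20,30,0]-3/70
```

>>> apply_moves:
  targets:
    - {"travel": [36, 14, 0], "roll": -4, "jaw": 70}
    - {"travel": [34, 17, 0], "roll": -4, "jaw": 70}
    - {"travel": [34, 19, 0], "roll": -3, "jaw": 70}
    - {"travel": [32, 21, 0], "roll": -4, "jaw": 70}
    - {"travel": [31, 23, 0], "roll": -4, "jaw": 70}
    - {"travel": [29, 25, 0], "roll": -4, "jaw": 70}
    - {"travel": [27, 27, 0], "roll": -3, "jaw": 70}
    - {"travel": [26, 29, 0], "roll": -4, "jaw": 70}
    - {"travel": [29, 21, 0], "roll": -3, "jaw": 70}
    - {"travel": [29, 22, 0], "roll": -3, "jaw": 70}

```text
clock: 48.0
tool_pos: [0.5247, -0.0247, 0.2423]
orientation: [180.0, 0.0, 126.0]
force: [1.0, -0.9, -0.8]
opening: 0.0701
gripper_force: 0.0
```

>>> apply_moves:
  targets:
    - {"travel": [26, 24, 0], "roll": -3, "jaw": 70}
    - {"travel": [26, 25, 0], "roll": -3, "jaw": 70}
    - {"travel": [24, 27, 0], "roll": -3, "jaw": 70}
    - {"travel": [23, 28, 0], "roll": -3, "jaw": 70}
    - {"travel": [22, 29, 0], "roll": -3, "jaw": 70}
    - {"travel": [20, 30, 0], "roll": -3, "jaw": 70}
    - {"travel": [0, 0, 0], "roll": 0, "jaw": 70}

```text
clock: 48.7
tool_pos: [0.5463, 0.1924, 0.242]
orientation: [180.0, 0.0, 144.2]
force: [0.0, 0.0, -0.4]
opening: 0.07
gripper_force: 0.0
```

```bash
python3 - <<'E'
from h import *
plan([(.5485,.187,.169,-216.2,60,25)]);print(ctrl.get_obs()['joint_pos'].round(1))
E
```

```text
at [0.5463 0.1924 0.242 ] yaw -215.8 [180.    0.  144.2]
0 [-2,-1,24]0/60 [-1,-1,25]0/60 [-2,-1,24]0/60
[  38.7   11.8  -12.3   -0.   -65.8 -164.6]
```

>>> apply_moves:
  targets:
    - {"travel": [-2, -1, 24], "roll": 0, "jaw": 60}
    - {"travel": [-2, -1, 25], "roll": 0, "jaw": 60}
    - {"travel": [-1, -1, 24], "roll": 0, "jaw": 60}
    - {"travel": [0, 0, 0], "roll": 0, "jaw": 10}
    - {"travel": [0, 0, 0], "roll": 0, "jaw": 10}
    - {"travel": [0, 0, 0], "roll": 0, "jaw": 10}
    - {"travel": [0, 0, 0], "roll": 0, "jaw": 10}
    - {"travel": [0, 0, 0], "roll": 0, "jaw": 10}
    - {"travel": [0, 0, 0], "roll": 0, "jaw": 10}
    - {"travel": [0, 0, 0], "roll": 0, "jaw": 10}

```text
clock: 49.7
tool_pos: [0.549, 0.1842, 0.1699]
orientation: [179.9, 0.0, 143.9]
force: [-0.3, 2.2, 3.5]
opening: 0.0173
gripper_force: 30.0
```

>>> apply_moves:
  targets:
    - {"travel": [0, 0, 0], "roll": 0, "jaw": 10}
    - {"travel": [0, 0, 0], "roll": 0, "jaw": 10}

```text
clock: 49.9
tool_pos: [0.5491, 0.1842, 0.1699]
orientation: [179.9, 0.0, 143.9]
force: [-0.7, 2.6, 5.2]
opening: 0.0171
gripper_force: 30.0
```

>>> apply_moves:
  targets:
    - {"travel": [0.6, 10.4, 0], "roll": -3.5, "jaw": 10}
    - {"travel": [1.3, 20.8, 0], "roll": -7, "jaw": 10}
    - {"travel": [1.3, 20.8, 0], "roll": -7, "jaw": 10}
    - {"travel": [1.3, 20.8, 0], "roll": -7, "jaw": 10}
    - {"travel": [1.3, 20.8, 0], "roll": -7, "jaw": 10}
    - {"travel": [1.3, 20.8, 0], "roll": -7, "jaw": 10}

```text
clock: 50.5
tool_pos: [0.5849, 0.292, 0.17]
orientation: [180.0, 0.4, -177.3]
force: [16.6, -3.1, -1.9]
opening: 0.0174
gripper_force: 30.0
```

>>> apply_moves:
  targets:
    - {"travel": [1.3, 20.8, 0], "roll": -7, "jaw": 10}
    - {"travel": [1.3, 20.8, 0], "roll": -7, "jaw": 10}
    - {"travel": [1.3, 20.8, 0], "roll": -7, "jaw": 10}
    - {"travel": [1.3, 20.8, 0], "roll": -7, "jaw": 10}
    - {"travel": [1.3, 20.8, 0], "roll": -7, "jaw": 10}
    - {"travel": [0, 0, 0], "roll": 0, "jaw": 10}
    - {"travel": [0, 0, 0], "roll": 0, "jaw": 10}

```text
clock: 51.2
tool_pos: [0.5495, 0.3937, 0.1701]
orientation: [179.9, 0.7, -142.4]
force: [16.3, 15.7, -9.1]
opening: 0.0172
gripper_force: 30.0
```

>>> apply_moves:
  targets:
    - {"travel": [0, 0, 0], "roll": 0, "jaw": 60}
    - {"travel": [0, 0, 0], "roll": 0, "jaw": 60}
    - {"travel": [0, 0, 0], "roll": 0, "jaw": 60}
    - {"travel": [0, 0, 0], "roll": 0, "jaw": 60}
    - {"travel": [0, 0, 0], "roll": 0, "jaw": 60}
    - {"travel": [0, 0, -20], "roll": 0, "jaw": 60}
    - {"travel": [0, 0, -30], "roll": 0, "jaw": 60}
    - {"travel": [0, 0, -40], "roll": 0, "jaw": 60}
    - {"travel": [0, 0, 0], "roll": 0, "jaw": 60}

```text
clock: 52.1
tool_pos: [0.5477, 0.3893, 0.2657]
orientation: [180.0, 0.5, -142.5]
force: [1.0, -1.0, 0.5]
opening: 0.0598
gripper_force: 0.0
```

```bash
python3 - <<'E'
from h import *
t=ctrl.snapshot('top');s=ctrl.snapshot('side')
a=cv2.resize(t[170:350,440:580],(311,400),interpolation=cv2.INTER_CUBIC)
save(np.hstack([a,cv2.resize(s[0:480,0:560],(467,400))]),'m6')
E
```

```text
(no output)
```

View pics/m6.png

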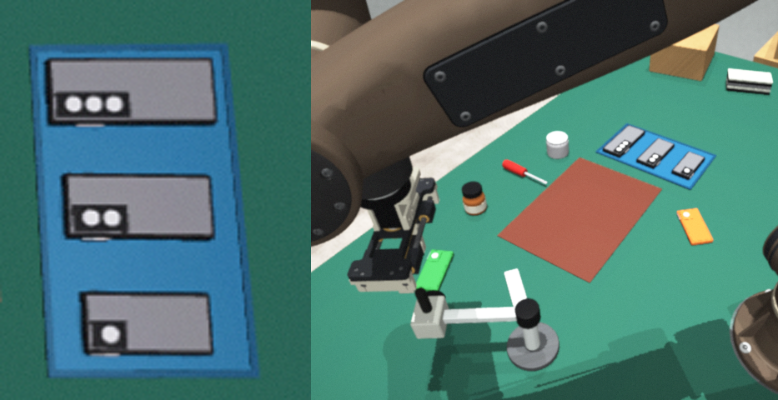

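All three phones lie flat and apart on the mat, the boom is swung out about 74°, and the bystanders are untouched. Handing in.

```bash
python3 -c "
from plant import ctrl
print(ctrl.close_job())"
```

```text
the job is handed in; nothing more can be done
None
```

I inspected the large, mid and small phones in order, laid them flat and apart on the blue mat, swung the boom back out about 74° and handed the job in at about 52 s; no verdict came back.

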